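# Seat a plug-in board in its open card frame

### The arm

A 6-joint arm with a two-finger parallel gripper is mounted at the origin on a cart in front of the work surface, level with it; the furniture and walls round the work are solid. World frame = base frame: x ahead of the robot, y to its left, z up, the work surface at z = 0. Lengths are in m, angles in degrees, forces in N, time in s.
With the tool pointing down it reaches from about 0.4 to 0.825 m from the base axis. Payload 7 kg.
Tool frame: the origin (TCP) lies at the very end of the fingers, on their centre line; the grasp point (between the pads) lies 19 mm behind it; y points along the fingers, x is the direction in which the jaws open and shut, and the axes are right-handed (so a half turn about y gives the same grasp; the last joint's range is limited). The gripper opens to 88 mm and grips with 3 to 60 N. Pads are 19 mm wide; open, the fingers measure 130 mm over their backs; the gripper's body (78 mm by 193 mm) begins 47 mm behind the grasp point.
Start: joints at [87.668, 20.546, 0.682, 0, -70.136, -16.507], TCP at [0.218, 0.639, 0.193] pointing down, gripper open.
Joint ranges: [-176.03, 176.03], [-82.01, 121.73], [-58.28, 71.71], [-173.87, 95.51], [-174.79, -0.11], [-173.66, 173.66]. Speed limits (degrees/s): [136.94, 136.94, 172.46, 180, 180, 180].

### API

Orientations are given as [roll, pitch, yaw] about the fixed x, y, z axes, in that order (R = Rz(yaw) Ry(pitch) Rx(roll)).
In Python, from plant import ctrl gives the robot as it stands.
- The arm moves only by the shell command python3 -m crank 'ROWS'. ROWS is JSON, a list that holds one entry, the list of rows, each a list of 5 numbers: the closure, from -1 (fully open) to 1 (shut), then the shift along the tool's x, y, z in mm, then the turn about the tool's y in rad. In form: [[[claw, x, y, z, turn], ...]]. A call has 1 to 12 rows; each row is the pose to reach, as a shift and turn from the pose commanded when the call began, along the tool's axes at that moment; what a row does not reach only later rows make up. A row lasts 1/8 s, in which the tool goes at most 62.5 mm and 10.7 degrees, less where a joint would pass 70% of its speed; a pose out of reach is approached as far as the arm can. A call with a gripper value outside its range is refused whole. The fingers move at their own pace and stop on an object; the grip force is fixed at half the most. Time passes only in rows, so rows that repeat a pose let the fingers close. It gives the time, the measured TCP pose, the force and the opening at its end, in the units of the state.
- ctrl.get_obs(): the state, without advancing time (a new reading comes with each control period).
- ctrl.snapshot(name): name is "scene" or "side" or "wrist"; returns the picture (384x512x3 uint8, red, green, blue); there is no depth.
- ctrl.camera_model(name): a dict with "fx", "fy", "cx", "cy" (pixels), "origin" and "orientation" of the camera in the world; the wrist camera has in their place "hand_eye" (4x4, takes a point from camera to tool coordinates, whose origin is the TCP and whose axes are the tool frame's). Camera axes: x right, y down, z forward; pixel columns grow to the right and rows downward; lengths in m; the calibration is good to about 2 mm. A picture is of the moment at which its call begins: read the wrist's pose just before it. camera_model takes no time and is no camera call.
- ctrl.close_job(): hands the job in, once; it reports no verdict.
Trained networks look in the newest picture that a camera, given by its name, has taken for a name from the list of things; names that differ only in an ending like _2 or _b are one class to them, and where a whole thing is asked for, a point or a joint stands for the part that bears it (a point fixed in the world has none). Each returns a list of dicts, best first, with "confidence" (0 to 1); they miss things now and then, are a little off and sometimes report something else, mostly with a low value. They report only what shows in the picture. A call takes as long as a camera call.
- ctrl.find_in(camera, name): "extent" ([left, top, width, height] in pixels, round what is visible of it).
The state is a dict: "clock": time; "joint_pos": joint angles; "qvel": joint speeds; "tau": joint torques, N m; "tool_pos": TCP position; "orientation": TCP orientation; "force": force on the tool from outside, world axes, zero at the start; "moment": the same for the moment, N m; "opening": finger opening in m.
Only numpy, scipy, OpenCV 4.12 (cv2) and the standard library are available. Lean on these libraries where they do the work, as an engineer would, in place of code of your own. Each camera call takes 0.05 s, during which the arm holds its last target.

### The job

The plug-in board sits half drawn out of its open card frame: push it along the two guides until it stops against the connector, without forcing it in by the panel. Then swing both levers fully closed across the front panel so that they seat the board in the connector, and leave the vial and the beaker where they stand.

Things in the scene. Friction and masses are not known exactly. Their poses are not given: they have to be found in the camera images.
- frame: Open card frame, fixed: grey floor plate 6 mm thick, x -150 to +95, y +-90 mm, with two low parallel guides (x -54 to +70, y +-53 to +-70, 36 mm high), lever brackets (x -84 to -50, y +-66 to +-82, 22 mm high) and a black connector, 42 mm high, at the far end. Origin on the centre line at worktop height; +x along the guides from open mouth to connector, +y left, z up.
- panel_front (a point): Centre of the front face of the board's upright aluminium panel (124 mm wide, from 7 to 39 mm above the worktop). The flat green board runs 130 mm in +x from this face into the guides; 3 mm play each side. About 0.25 kg, slides at 1 to 3 N until its far edge meets the connector's stiff grey shutter, when this point is at x = -69 mm in the frame's axes.
- panel_seat (a point): Where panel_front lies when the board is fully seated (frame x = -63 mm): 6 mm beyond the place where the board first meets the connector. Those last 6 mm are a stiff press of about 26 N that stays where it is left (no spring back); the levers' leverage makes it 6 to 15 N at a post.
- lever_left (a joint): Angle (rad) of the left (+y) lever about its upright hinge: 0 = fully closed, lying across the panel and pointing at the centre line; 1.57 = open, pointing straight out to the robot side (-x of the frame); starts there or wider, stop at 2.2. Stays where it is left (light friction); below 1.5 it blocks the panel's way in. It begins to press on the panel near 0.6 rad and drives it 6 mm on by 0.
- lever_right (a joint): The same for the right (-y) lever, mirror image.
- lever_left_post (a point): Upper middle of the left lever's upright round steel post, 58 mm above the worktop: 11 mm thick, top at 70 mm, standing on the lever 44 mm from its hinge. The black lever arm below is 14 mm wide, 24 to 36 mm above the worktop; the post stands free above 40 mm, higher than the panel.
- lever_right_post (a point): The same for the right lever.
- lever_left_hinge (a point): Point on the upright hinge axis of the left lever, at the height of lever_left_post (frame x = -70, y = +74 mm).
- lever_right_hinge (a point): The same for the right lever (frame x = -70, y = -74 mm).
- vial_mid (a point): Middle of a small capped glass vial, 28 mm thick, 57 mm high, standing beside the frame's left side; not to be disturbed.
- beaker_mid (a point): Middle of a glass beaker, 55 mm wide, 70 mm high, standing to the right; not to be disturbed.

How it is judged:
By the outcome, as a careful person would: the job done as asked, in the order asked, and still so for the second after the job is handed in, with the robot touching nothing.
It also fails if it takes over 64 s, if anything falls off the work surface, if the arm or the gripper's body presses on something with over 40 N, if the wrist force passes 120 N, or if a joint passes its speed limit or range.

## Working session

There is one attempt and no reset: what is moved stays moved. The work goes in short steps, Python scripts to look and compute and a shell command to move; the robot and the scene stay as the last step left them, time stands still between calls to the robot, and variables do not carry over. Pictures are saved under pics/ and viewed, and the job is handed in when it is done.

```bash
ls; mkdir -p pics
python3 - <<'E'
from plant import ctrl
import cv2
o=ctrl.get_obs(); print({k:o[k] for k in('clock','tool_pos','orientation','force','opening')})
for n in('scene','side','wrist'):
    im=ctrl.snapshot(n); cv2.imwrite(f'pics/a_{n}.png',im[:,:,::-1]); print(n,ctrl.camera_model(n))
E
```

```text
pics
{'clock': 0.0, 'tool_pos': array([0.21781696, 0.63833379, 0.19242397]), 'orientation': array([-8.99912264e+01, -9.41108537e-02, -1.08843894e+02]), 'force': array([ 0.07486412,  0.20643425, -0.97515875]), 'opening': 0.08751510497898173}
scene {'fx': 437.3877216950766, 'fy': 437.3877216950766, 'cx': 247.86102011372012, 'cy': 190.352055132862, 'origin': array([-0.16392978,  0.74601793,  0.498479  ]), 'orientation': array([-112.21412547,    0.20569767, -138.28467774])}
side {'fx': 490.71895819393296, 'fy': 490.71895819393296, 'cx': 256.5005849702973, 'cy': 191.55849653866264, 'origin': array([ 0.02228306, -0.84175829,  0.73084149]), 'orientation': array([-124.39535564,   -0.75527373,  -31.05315174])}
wrist {'fx': 300.2228849188422, 'fy': 300.2228849188422, 'cx': 256.4232495786933, 'cy': 190.95632299278407, 'hand_eye': array([[ 9.99999811e-01, -6.14596715e-04, -2.84609508e-06,
         6.90104881e-04],
       [-1.51311782e-04, -2.50679785e-01,  9.68070050e-01,
        -1.91640153e-01],
       [-5.95686131e-04, -9.68069867e-01, -2.50679831e-01,
         6.82264393e-02],
       [ 0.00000000e+00,  0.00000000e+00,  0.00000000e+00,
         1.00000000e+00]])}
```

View pics/a_scene.png

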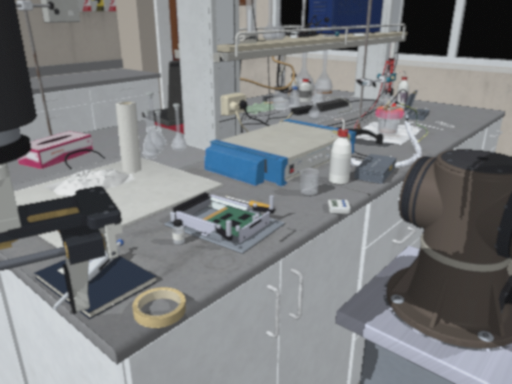

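View pics/a_side.png

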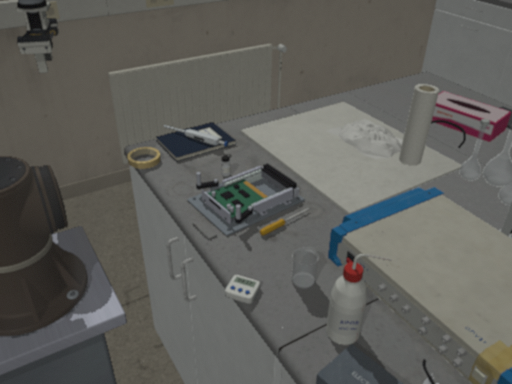

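View pics/a_wrist.png

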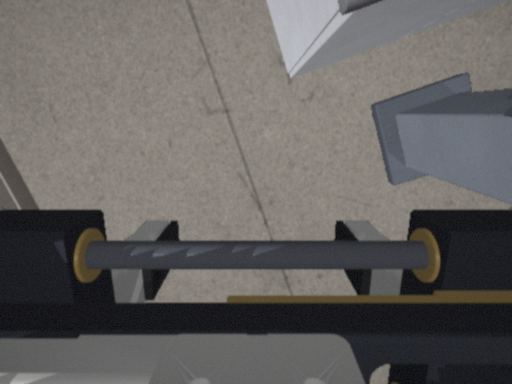

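The scene picture shows the frame around (228,220) with the vial at (178,232) and the beaker at (310,180). The side picture shows the frame around (245,197) and the beaker at (305,268). The wrist camera looks at the floor. Next I run the finders.

```bash
cat > h.py <<'E'
import numpy as np, cv2
from scipy.spatial.transform import Rotation as R
from plant import ctrl
def cam(n,obs=None):
    m=ctrl.camera_model(n); K=np.array([[m['fx'],0,m['cx']],[0,m['fy'],m['cy']],[0,0,1]])
    if n=='wrist':
        T=np.eye(4);T[:3,:3]=R.from_euler('xyz',obs['orientation'],degrees=True).as_matrix();T[:3,3]=obs['tool_pos'];T=T@m['hand_eye']
        return K,T[:3,:3],T[:3,3]
    return K,R.from_euler('xyz',m['orientation'],degrees=True).as_matrix(),np.array(m['origin'])
def proj(c,P):
    K,Rm,o=c; q=(np.atleast_2d(P)-o)@Rm@K.T; return q[:,:2]/q[:,2:]
def ray(c,uv):
    K,Rm,o=c; return o,Rm@np.linalg.inv(K)@np.array([uv[0],uv[1],1.])
def atz(c,uv,z):
    o,d=ray(c,uv); return o+d*(z-o[2])/d[2]
E
python3 - <<'E'
from h import *
for n in('scene','side'):
    for t in('frame','panel_front','lever_left','lever_left_post','lever_right_post','vial_mid','beaker_mid'):
        print(n,t,[(np.round(d['extent'],1).tolist(),round(d['confidence'],2)) for d in ctrl.find_in(n,t)[:3]])
    c=cam(n)
    im=cv2.imread(f'pics/a_{n}.png'); 
    x,y=(150,170) if n=='scene' else (170,140)
    cv2.imwrite(f'pics/b_{n}.png',cv2.resize(im[y:y+110,x:x+150],None,fx=5,fy=5,interpolation=cv2.INTER_CUBIC))
E
```

```text
scene frame [([161.7, 190.7, 125.8, 60.2], 0.57)]
scene panel_front [([203.9, 207.1, 63.1, 37.3], 0.62)]
scene lever_left [([215.5, 219.3, 17.7, 21.7], 0.45)]
scene lever_left_post [([214.8, 218.5, 17.1, 21.3], 0.78), ([163.9, 193.4, 116.1, 60.5], 0.23)]
scene lever_right_post [([252.7, 197.0, 21.2, 18.4], 0.71)]
scene vial_mid [([173.1, 216.0, 8.8, 29.3], 0.74)]
scene beaker_mid [([297.5, 170.4, 22.2, 23.5], 0.79)]
side frame [([188.7, 163.8, 116.4, 74.2], 0.59)]
side panel_front [([200.7, 177.4, 67.2, 44.9], 0.84)]
side lever_left [([195.5, 173.1, 24.4, 15.6], 0.73)]
side lever_left_post [([196.7, 174.7, 16.5, 15.2], 0.46)]
side lever_right_post [([234.1, 205.2, 19.6, 17.3], 0.75), ([187.8, 162.5, 119.2, 74.3], 0.22)]
side vial_mid [([189.3, 164.4, 116.0, 73.0], 0.63), ([222.4, 156.8, 11.0, 21.7], 0.56)]
side beaker_mid [([291.9, 244.7, 28.7, 46.3], 0.79), ([188.8, 162.2, 114.6, 77.5], 0.38)]
```

View pics/b_scene.png

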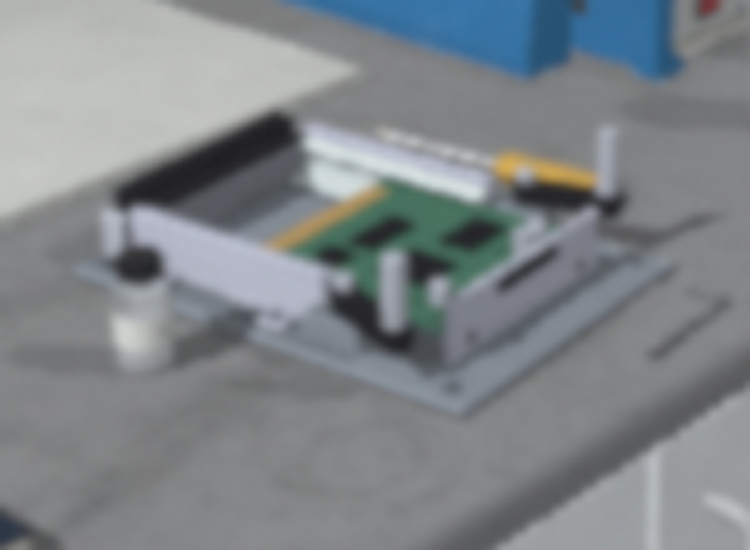

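View pics/b_side.png

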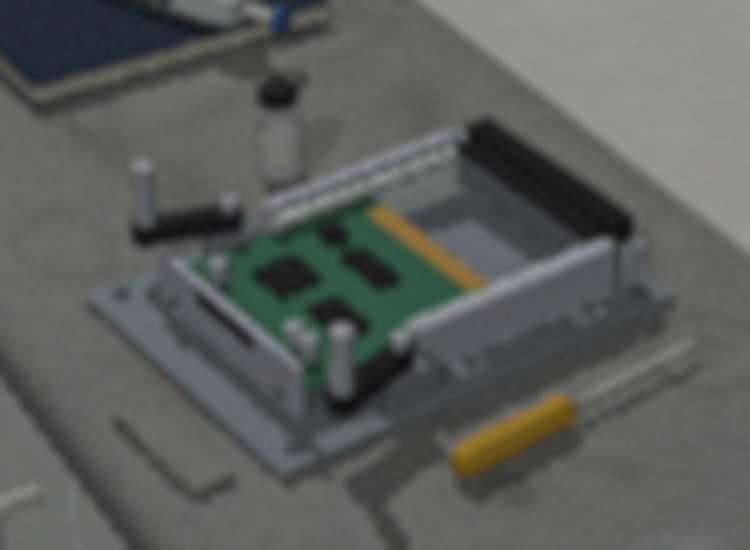

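```bash
cat > fit.py <<'E'
from h import *
from scipy.optimize import least_squares
cs={n:cam(n) for n in('scene','side')}
F=[('scene',(-.150,.09,.006),(242.6,252.4)),('scene',(-.150,-.09,.006),(284.4,222.4)),('scene',(.095,.09,.006),(165.6,223.6)),
('side',(-.150,.09,.006),(188,199.6)),('side',(-.150,-.09,.006),(227.6,235)),('side',(.095,-.09,.006),(304,199.6))]
def W(p,P):
    c,s=np.cos(p[2]),np.sin(p[2]); P=np.array(P); return np.array([p[0]+c*P[0]-s*P[1],p[1]+s*P[0]+c*P[1],P[2]])
f=lambda p:np.concatenate([proj(cs[n],W(p,P))[0]-uv for n,P,uv in F])
a=[atz(cs['scene'],(242.6,252.4),.006),atz(cs['side'],(188,199.6),.006),atz(cs['scene'],(284.4,222.4),.006),atz(cs['side'],(227.6,235),.006)]
print(np.round(a,4))
d=(a[0]+a[1]-a[2]-a[3])[:2]; yaw=np.arctan2(d[1],d[0])-np.pi/2
c=(a[0]+a[1]+a[2]+a[3])/4
r=least_squares(f,[c[0]+.15*np.cos(yaw),c[1]+.15*np.sin(yaw),yaw]); print(r.x,np.degrees(r.x[2]),np.round(r.fun,1))
def tri(a,b):
    A=[];B=[]
    for n,uv in(('scene',a),('side',b)):
        o,dd=ray(cs[n],uv);dd/=np.linalg.norm(dd);M=np.eye(3)-np.outer(dd,dd);A.append(M);B.append(M@o)
    x=np.linalg.lstsq(np.vstack(A),np.hstack(B),rcond=None)[0]
    return x
def inv(p,P):
    c,s=np.cos(p[2]),np.sin(p[2]); d=P[:2]-p[:2]; return np.array([c*d[0]+s*d[1],-s*d[0]+c*d[1],P[2]])
o1=(150,170);o2=(170,140)
g=lambda u,v,o:(u/5+o[0],v/5+o[1])
for nm,u,v in[('left posttop',(393,255),(142,165)),('right posttop',(608,130),(342,328)),('panel L top',(447,293),(175,262)),('panel R top',(595,208),(303,362)),('vial cap',(140,262),(280,90))]:
    P=tri(g(*u,o1),g(*v,o2)); print(nm,np.round(P,4),np.round(inv(r.x,P),4))
for nm,u,v in[('beaker',(308.6,182),(306,268))]:
    P=tri(u,v);print(nm,np.round(P,4),np.round(inv(r.x,P),4))
E
python3 fit.py
```

```text
[[ 0.4072  0.1255  0.006 ]
 [ 0.4068  0.1165  0.006 ]
 [ 0.4282 -0.0541  0.006 ]
 [ 0.427  -0.0585  0.006 ]]
[0.56595132 0.04919735 0.10715199] 6.1393568525103674 [ 0.9 -0.5  1.1 -0.1 -0.8 -0.2 -0.9 -1.2 -0.7 -0.5  1.8 -1. ]
left posttop [0.4456 0.1269 0.0698] [-0.1113  0.0901  0.0698]
right posttop [ 0.4637 -0.0462  0.07  ] [-0.1118 -0.0839  0.07  ]
panel L top [0.4456 0.09   0.0348] [-0.1153  0.0534  0.0348]
panel R top [ 0.4543 -0.024   0.0386] [-0.1188 -0.0608  0.0386]
vial cap [0.5534 0.183  0.0526] [0.0019 0.1343 0.0526]
beaker [ 0.4997 -0.2639  0.0356] [-0.0994 -0.3042  0.0356]
```

The fit puts the frame at about (0.566, 0.049) with yaw 6.1°. The panel is at frame x ≈ -117 mm and both levers are open at about 1.8 to 1.9 rad. Next I work out the first move.

```bash
cat >> h.py <<'E'
FR=[0.56595,0.0492,0.10715]
def f2w(P,p=None):
    p=p or FR; c,s=np.cos(p[2]),np.sin(p[2]); return np.array([p[0]+c*P[0]-s*P[1],p[1]+s*P[0]+c*P[1],P[2]])
def w2f(P,p=None):
    p=p or FR; c,s=np.cos(p[2]),np.sin(p[2]); d=np.array(P[:2])-p[:2]; return np.array([c*d[0]+s*d[1],-s*d[0]+c*d[1],P[2]])
def shift(o,P): # world target -> tool mm
    return np.round(1000*R.from_euler('xyz',o['orientation'],degrees=True).inv().apply(np.array(P)-o['tool_pos']),1)
def st(o):
    M=R.from_euler('xyz',o['orientation'],degrees=True).as_matrix()
    print('t',round(o['clock'],2),'frame pos mm',np.round(1000*w2f(o['tool_pos']),1),'xaxis yaw-in-frame',round(np.degrees(np.arctan2(M[1,0],M[0,0])-FR[2]),1),'F',np.round(o['force'],1),'op',round(o['opening'],4),'j',np.round(o['joint_pos'],1))
E
python3 - <<'E'
from h import *
o=ctrl.get_obs(); st(o); print(np.round(R.from_euler('xyz',o['orientation'],degrees=True).as_matrix(),3))
for P in [(-.17,0,.16),(-.2,0,.2)]: print(shift(o,f2w(P)))
E
```

```text
t 0.85 frame pos mm [-282.9  623.5  193.4] xaxis yaw-in-frame -115.0 F [0.3 1.2 0.5] op 0.0874 j [ 87.7  20.5   0.7  -0.  -70.1 -16.5]
[[-0.323 -0.     0.946]
 [-0.946  0.    -0.323]
 [-0.    -1.    -0.   ]]
[517.5  33.3 365.6]
[530.1  -6.7 338.4]
```

```bash
python3 -m crank '[[[-1,518,-7,366,-0.43],[-1,518,-7,366,-0.43],[-1,518,-7,366,-0.43],[-1,518,-7,366,-0.43],[-1,518,-7,366,-0.43],[-1,518,-7,366,-0.43],[-1,518,-7,366,-0.43],[-1,518,-7,366,-0.43],[-1,518,-7,366,-0.43],[-1,518,-7,366,-0.43],[-1,518,-7,366,-0.43],[-1,518,-7,366,-0.43]]]'
python3 - <<'E'
from h import *
o=ctrl.get_obs(); st(o)
im=ctrl.snapshot('wrist'); cv2.imwrite('pics/c_wrist.png',cv2.resize(im[:,:,::-1],None,fx=1.5,fy=1.5))
np.savez('c.npz',pos=o['tool_pos'],ori=o['orientation'])
for t in('panel_front','lever_left_post','lever_right_post','lever_left','lever_right','vial_mid'):
    print(t,[(np.round(d['extent'],1).tolist(),round(d['confidence'],2)) for d in ctrl.find_in('wrist',t)[:3]])
E
```

```text
clock: 2.35
tool_pos: [0.3972, 0.0298, 0.2004]
orientation: [-90.0, 0.0, -84.3]
force: [-0.9, 0.2, 0.2]
opening: 0.0876
t 2.35 frame pos mm [-169.9   -1.3  200.4] xaxis yaw-in-frame -90.5 F [-0.9  0.2  0.2] op 0.0876 j [ 33.1  -7.3 -30.7  -0.  -66.6  62.6]
panel_front [([200.4, 8.0, 105.9, 124.9], 0.86)]
lever_left_post [([164.5, 78.1, 27.7, 49.4], 0.8)]
lever_right_post [([311.7, 76.9, 28.8, 51.8], 0.94)]
lever_left [([163.0, 79.0, 30.2, 49.0], 0.87)]
lever_right [([314.1, 77.4, 25.9, 53.2], 0.86)]
vial_mid [([105.3, 0.0, 44.7, 32.8], 0.8)]
```

View pics/c_wrist.png

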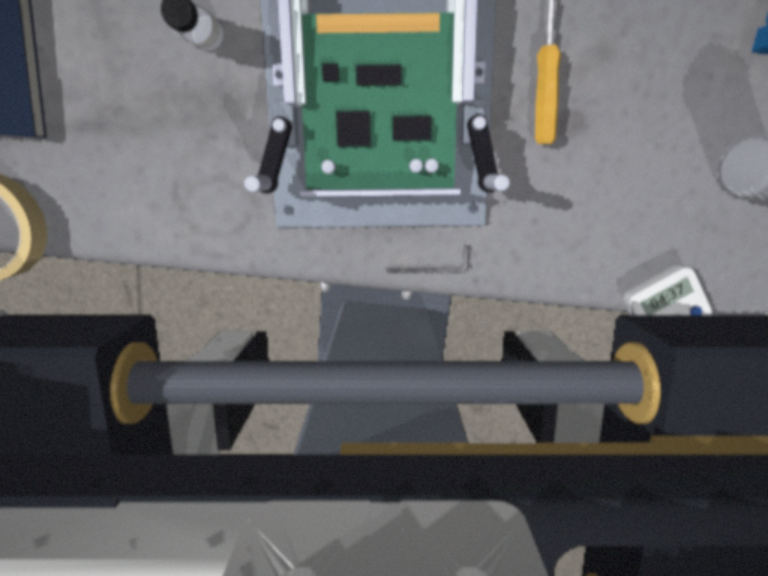

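The wrist picture shows the panel's top edge from (303,192) to (461,192), the post tops at (252,184) and (500,184), and the plate's front corners at (276,227) and (486,226). These are pixels at 1.5× scale. I now refit the frame with all three cameras.

```bash
cat >> fit.py <<'E'
print('---- wrist')
z=np.load('c.npz'); cw=cam('wrist',dict(tool_pos=z['pos'],orientation=z['ori'])); cs['wrist']=cw
wf=lambda P,uv:('wrist',P,(uv[0]/1.5,uv[1]/1.5))
F0=F
F=[wf((-.15,.09,.006),(276,227)),wf((-.15,-.09,.006),(486,226)),wf((-.054,.053,.036),(300,102)),wf((-.054,-.053,.036),(455,101)),wf((-.054,.07,.036),(284,102)),wf((-.054,-.07,.036),(473,101))]
rw=least_squares(f,r.x); print('wrist only',rw.x,np.round(rw.fun,1))
F=F0+F; r=least_squares(f,rw.x); print('all',r.x,np.round(r.fun,1))
for nm,uv,zz in[('Lpost',(254,184),.07),('Rpost',(498,184),.07),('panelL',(303,192),.039),('panelR',(461,192),.039),('Lh',(281,125),.042),('Rh',(479,124),.042)]:
    P=atz(cw,(uv[0]/1.5,uv[1]/1.5),zz); print(nm,np.round(P,4),'wristfit',np.round(inv(rw.x,P)*1000,1),'all',np.round(1000*inv(r.x,P),1))
E
python3 fit.py | sed -n '/wrist/,$p'
```

```text
---- wrist
wrist only [0.56674384 0.05057387 0.10651875] [-0.6  0.3 -0.5 -0.2  4.4  0.  -3.3 -0.2 -0.3  0.1  0.1 -0.3]
all [0.56662739 0.05041528 0.10663272] [ 0.2 -0.4  0.6 -0.  -1.3 -0.2 -0.8 -1.6 -0.7 -0.8  1.8 -1.3 -0.5  0.4
 -0.3 -0.1  4.5  0.1 -3.1 -0.1 -0.2  0.3  0.2 -0.2]
Lpost [0.4464 0.1252 0.07  ] wristfit [-111.8   87.    70. ] all [-111.6   87.1   70. ]
Rpost [ 0.463  -0.0443  0.07  ] wristfit [-113.2  -83.3   70. ] all [-113.1  -83.1   70. ]
panelL [0.4423 0.0962 0.039 ] wristfit [-118.9   58.6   39. ] all [-118.8   58.8   39. ]
panelR [ 0.4541 -0.0246  0.039 ] wristfit [-120.   -62.8   39. ] all [-119.8  -62.6   39. ]
Lh [0.4891 0.1143 0.042 ] wristfit [-70.4  71.6  42. ] all [-70.3  71.8  42. ]
Rh [ 0.504  -0.0304  0.042 ] wristfit [-71.  -73.8  42. ] all [-70.9 -73.7  42. ]
```

```bash
sed -i 's/^FR=.*/FR=[0.5667,0.0505,0.1066]/' h.py
python3 - <<'E'
from h import *
o=ctrl.get_obs(); st(o); print(shift(o,f2w((-.145,-.002,.022))))
E
```

```text
t 2.7 frame pos mm [-170.8   -1.   200.4] xaxis yaw-in-frame -90.2 F [-1.   0.3 -0.4] op 0.0877 j [ 33.3  -7.3 -30.7  -0.  -66.6  62.6]
[  1.  178.4  25.8]
```

```bash
python3 -m crank '[[[1,1,40,26,0],[1,1,80,26,0],[1,1,120,26,0],[1,1,150,26,0],[1,1,165,26,0],[1,1,178,26,0],[1,1,178,26,0]]]'
python3 - <<'E'
from h import *
o=ctrl.get_obs(); st(o)
for n,(x,y,w,h,s) in dict(side=(180,140,140,110,5),wrist=(0,0,512,384,1.5)).items():
    im=ctrl.snapshot(n)[:,:,::-1][y:y+h,x:x+w]; cv2.imwrite(f'pics/d_{n}.png',cv2.resize(im,None,fx=s,fy=s,interpolation=cv2.INTER_CUBIC))
E
```

```text
clock: 3.58
tool_pos: [0.4224, 0.0322, 0.0216]
orientation: [-90.1, -0.1, -84.1]
force: [-0.4, -0.4, 1.3]
opening: 0.0231
t 3.58 frame pos mm [-145.4   -2.8   21.6] xaxis yaw-in-frame -90.2 F [-0.4 -0.4  1.3] op 0.0231 j [ 31.3   8.4 -42.8  -0.  -39.   64.6]
```

View pics/d_side.png

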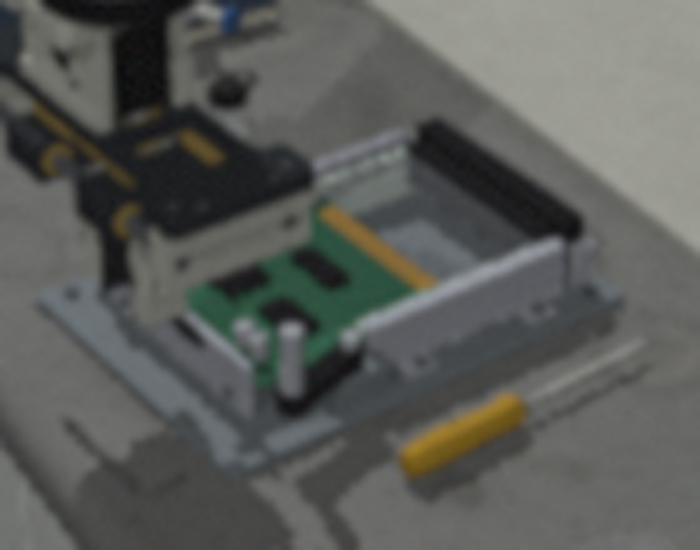

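View pics/d_wrist.png

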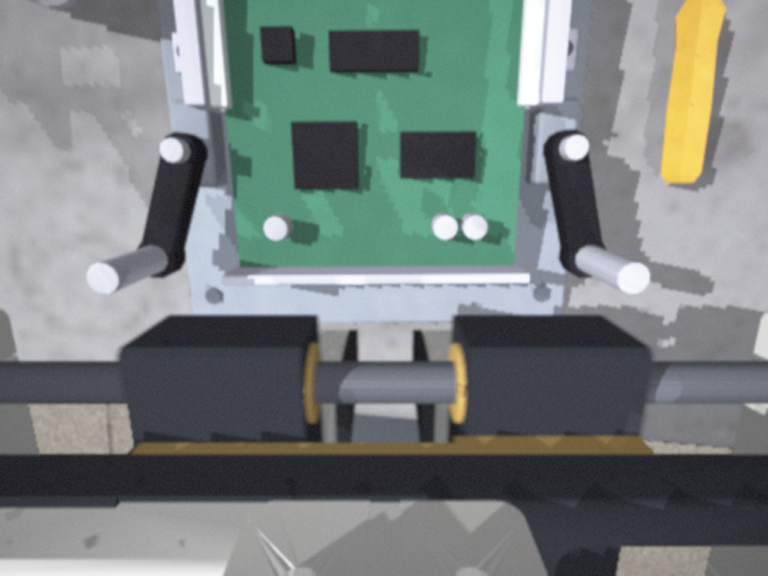

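The tool stands square in front of the panel with about 16 mm of gap, and the levers are clear on both sides. I push forward now.

```bash
python3 -m crank '[[[1,0,0,6,0],[1,0,0,12,0],[1,0,0,17,0],[1,0,0,22,0],[1,0,0,27,0],[1,0,0,32,0],[1,0,0,37,0],[1,0,0,42,0],[1,0,0,47,0],[1,0,0,52,0]]]'
python3 - <<'E'
from h import *
o=ctrl.get_obs(); st(o)
for n,(x,y,w,h,s) in dict(wrist=(0,0,512,384,1.5)).items():
    im=ctrl.snapshot(n)[:,:,::-1][y:y+h,x:x+w]; cv2.imwrite(f'pics/e_{n}.png',cv2.resize(im,None,fx=s,fy=s,interpolation=cv2.INTER_CUBIC))
c=cam('wrist',o)
print(proj(c,[f2w((x,y,.039)) for x in(-.069,-.075,-.08,-.09) for y in(.06,-.06)])*1.5)
E
```

```text
clock: 4.92
tool_pos: [0.4751, 0.0373, 0.0223]
orientation: [-90.0, -0.0, -84.2]
force: [-0.6, -0.4, 0.7]
opening: 0.0008
t 4.92 frame pos mm [-92.5  -3.4  22.3] xaxis yaw-in-frame -90.3 F [-0.6 -0.4  0.7] op 0.0008 j [ 28.2  12.9 -36.4   0.  -40.7  67.6]
[[223.55855706 285.06014347]
 [522.88432341 283.33437459]
 [224.97751415 299.43312208]
 [521.82999087 297.7366933 ]
 [226.14219612 311.23048298]
 [520.96460701 309.55794862]
 [228.42443647 334.34787799]
 [519.2688891  332.72167432]]
```

View pics/e_wrist.png

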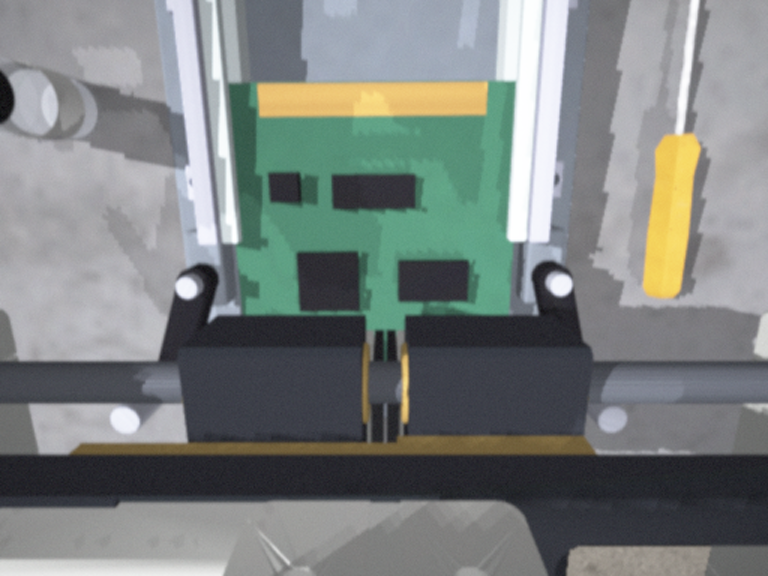

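Run:
```python
from h import *
o=ctrl.get_obs(); c=cam('wrist',o); st(o)
z=np.load('c.npz'); c0=cam('wrist',dict(tool_pos=z['pos'],orientation=z['ori']))
for zz in(.015,.02,.025): print(zz,1000*w2f(atz(c,(375/1.5,82/1.5),zz))-130,'initial',1000*w2f(atz(c0,(378/1.5,14/1.5),zz))-130)
```

```text
t 4.97 frame pos mm [-91.7  -3.3  22.4] xaxis yaw-in-frame -90.3 F [ 1.2 -0.4  0.6] op 0.0004 j [ 28.2  12.9 -36.4   0.  -40.7  67.6]
0.015 [-119.14473414 -131.00297897 -115.        ] initial [-120.06074413 -130.17160927 -115.        ]
0.02 [-120.02019924 -131.09736862 -110.        ] initial [-121.55813443 -130.22621442 -110.        ]
0.025 [-120.89566434 -131.19175827 -105.        ] initial [-123.05552473 -130.28081956 -105.        ]
```

Run:
```python
from h import *
for n,(x,y,w,h,s) in dict(side=(180,140,140,110,5),scene=(150,150,150,110,5)).items():
    im=ctrl.snapshot(n)[:,:,::-1][y:y+h,x:x+w]; cv2.imwrite(f'pics/e_{n}.png',cv2.resize(im,None,fx=s,fy=s,interpolation=cv2.INTER_CUBIC))
```

```text
(no output)
```

View pics/e_side.png

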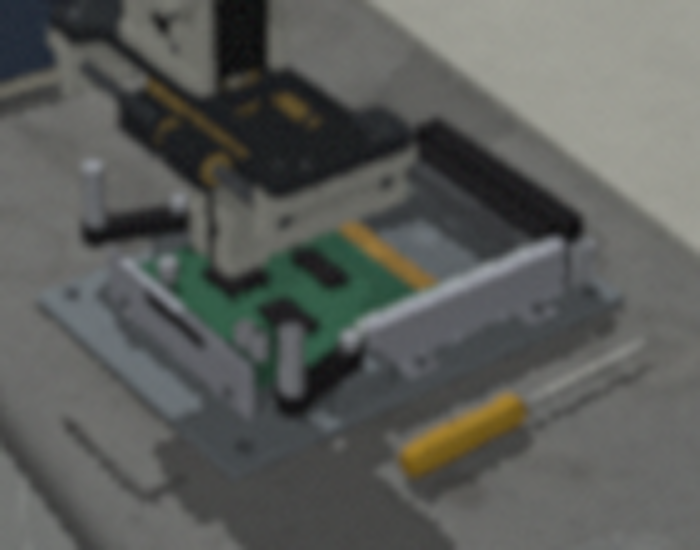

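View pics/e_scene.png

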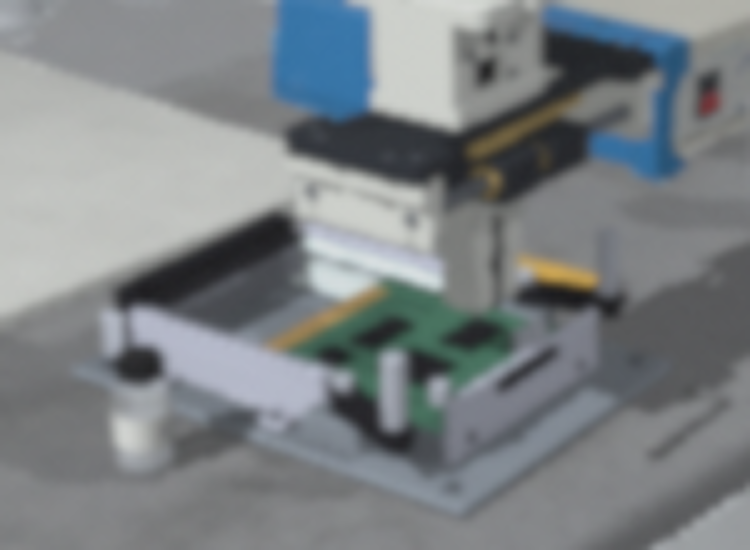

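Run:
```python
from h import *
o=ctrl.get_obs(); st(o)
for n,(x,y) in dict(side=(180,140),scene=(150,150)).items():
    for P in ((-.0925,-.003,.0223),(-.0925,-.003,.045),(-.119,-.003,.039),(-.119,.06,.039),(-.119,-.06,.039)):
        print(n,P,(proj(cam(n),f2w(P))[0]-(x,y))*5)
```

```text
t 5.08 frame pos mm [-92.7  -3.4  22.3] xaxis yaw-in-frame -90.3 F [-0.6 -0.9 -0.3] op 0.0006 j [ 28.2  12.9 -36.5  -0.  -40.7  67.6]
side (-0.0925, -0.003, 0.0223) [230.73634278 311.07325238]
side (-0.0925, -0.003, 0.045) [229.72760454 273.38790202]
side (-0.119, -0.003, 0.039) [184.79337211 301.86505037]
side (-0.119, 0.06, 0.039) [115.6397249  243.10636187]
side (-0.119, -0.06, 0.039) [251.60982136 358.63786116]
scene (-0.0925, -0.003, 0.0223) [481.26913196 366.72192817]
scene (-0.0925, -0.003, 0.045) [481.03473736 324.48487107]
scene (-0.119, -0.003, 0.039) [526.17907245 349.64080315]
scene (-0.119, 0.06, 0.039) [447.32791653 399.50264367]
scene (-0.119, -0.06, 0.039) [591.59017031 308.27783654]
```

Run:
```python
import cv2,numpy as np
a=cv2.imread('pics/e_side.png')[150:350,100:300]; b=cv2.imread('pics/e_scene.png')[180:380,380:580]
cv2.imwrite('pics/f.png',np.hstack([cv2.resize(a,(400,400)),cv2.resize(b,(400,400))]))
```

```text
(no output)
```

View pics/f.png

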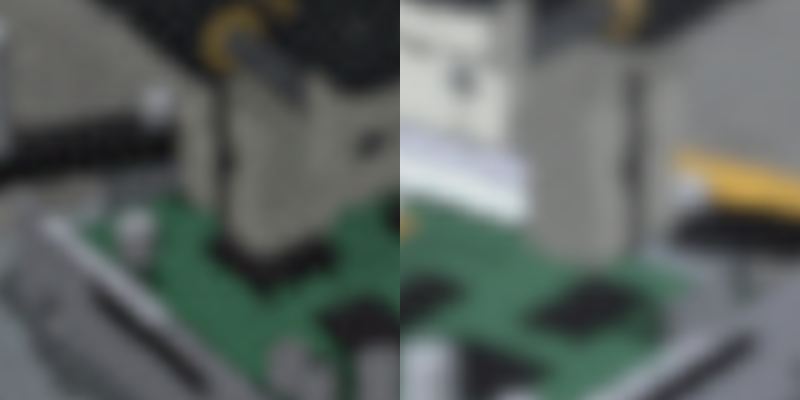

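```bash
python3 - <<'E' 2>/dev/null | tail -2
from fit import *
import h
P=tri((496/5+150,305/5+150),(212/5+180,267/5+140)); 
print(np.round(P,4),1000*h.w2f(P)); print(proj(cs['scene'],P),proj(cs['side'],P),496/5+150,305/5+150,212/5+180,267/5+140)
E
```

```text
[0.4656 0.0354 0.0557] [-102.15662776   -4.28269474   55.65792695]
[[249.77200355 211.67843937]] [[222.8474523 192.6472291]] 249.2 211.0 222.4 193.4
```

Run:
```python
from h import *
o=dict(tool_pos=np.array([.2178,.6383,.1924]),orientation=np.array([-90,0,-108.84]))
M=R.from_euler('xyz',o['orientation'],degrees=True).as_matrix()
for n in('scene','side'):
    for sx in(-.044,-.065,0,.044,.065):
        print(n,sx,np.round(proj(cam(n),o['tool_pos']+M@np.array([sx,0,0]))[0],1),'25mm up',np.round(proj(cam(n),o['tool_pos']+M@np.array([sx,-.025,0]))[0],1))
a=cv2.imread('pics/a_scene.png')[190:340,0:150]; b=cv2.imread('pics/a_side.png')[0:100,0:100]
cv2.imwrite('pics/g.png',np.hstack([cv2.resize(a,(400,400),interpolation=cv2.INTER_CUBIC),cv2.resize(b,(400,400),interpolation=cv2.INTER_CUBIC)]))
```

```text
scene -0.044 [-22.2 369.3] 25mm up [-28.8 348. ]
scene -0.065 [-48.9 378. ] 25mm up [-56.3 356.4]
scene 0 [ 29.8 352.3] 25mm up [ 24.8 331.7]
scene 0.044 [ 77.2 336.9] 25mm up [ 73.4 316.9]
scene 0.065 [ 98.4 330.1] 25mm up [ 95.1 310.3]
side -0.044 [51.3 71. ] 25mm up [49.5 62.8]
side -0.065 [52.2 68.5] 25mm up [50.4 60.4]
side 0 [49.5 76.4] 25mm up [47.5 68.1]
side 0.044 [47.5 82. ] 25mm up [45.4 73.6]
side 0.065 [46.5 84.8] 25mm up [44.4 76.3]
```

View pics/g.png

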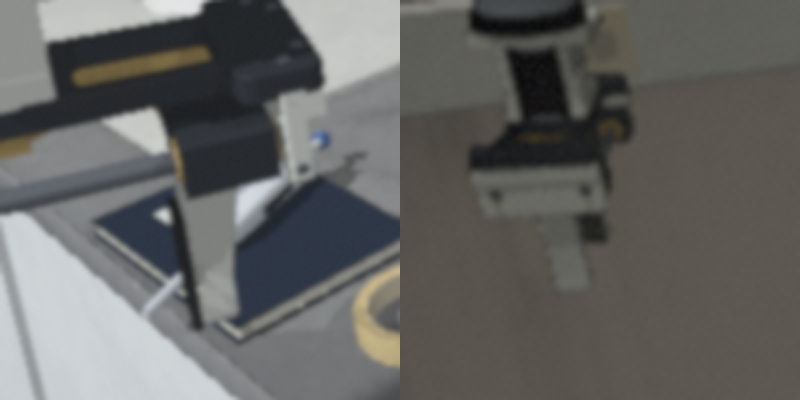

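The fingers passed above the panel. The images put their real ends about 28 mm short of the reported TCP (tip at z ≈ 0.05 when the TCP reads 0.022), and the board has not moved. I will lift out, turn a quarter so the gripper body lies along the frame and clears the posts, and then push lower down.

```bash
python3 -m crank '[[[1,0,-20,0,0],[1,0,-40,0,0],[1,0,-50,-30,0.18],[1,0,-50,-60,0.36],[1,0,-50,-60,0.54],[1,0,-50,-60,0.72],[1,0,-50,-60,0.9],[1,0,-50,-60,1.08],[1,0,-50,-60,1.26],[1,0,-50,-60,1.44],[1,0,-50,-60,1.566],[1,0,-50,-60,1.566]]]'
python3 - <<'E'
from h import *
o=ctrl.get_obs(); st(o); print(shift(o,f2w((-.153,-.002,-.004))))
E
```

```text
clock: 6.58
tool_pos: [0.4149, 0.0311, 0.0724]
orientation: [-90.0, -0.0, -173.9]
force: [-0.4, 0.5, 0.9]
opening: 0.0005
t 6.58 frame pos mm [-153.    -3.1   72.4] xaxis yaw-in-frame -180.0 F [-0.4  0.5  0.9] op 0.0005 j [ 31.7   2.9 -40.1  -0.  -47.  -25.6]
[-0.  76.4 -1.1]
```

```bash
python3 -m crank '[[[1,0,25,-1,0],[1,0,45,-1,0],[1,0,60,-1,0],[1,0,68,-1,0],[1,0,74,-1,0],[1,0,74,-1,0]]]'
python3 - <<'E'
from h import *
o=ctrl.get_obs(); st(o)
out=[]
for n,(x,y,w,h) in dict(side=(180,140,80,110),scene=(200,150,80,110)).items():
    im=ctrl.snapshot(n)[:,:,::-1][y:y+h,x:x+w]; out.append(cv2.resize(im,None,fx=5,fy=5,interpolation=cv2.INTER_CUBIC))
cv2.imwrite('pics/h.png',np.hstack(out))
E
```

```text
clock: 7.32
tool_pos: [0.4149, 0.0322, -0.0017]
orientation: [-90.0, -0.0, -173.9]
force: [-0.4, -0.2, 0.4]
opening: 0.0008
t 7.33 frame pos mm [-152.8   -2.1   -1.7] xaxis yaw-in-frame -180.0 F [-0.4 -0.2  0.4] op 0.0008 j [ 31.9  10.1 -45.2   0.  -34.7 -25.8]
```

View pics/h.png

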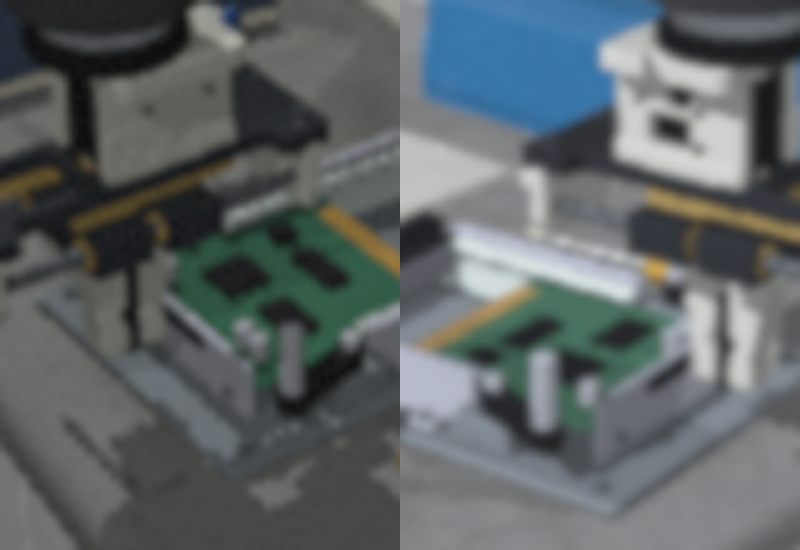

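The fingers now stand low in front of the panel, clear of both posts. I push along tool -x.

```bash
python3 -m crank '[[[1,-5,0,0,0],[1,-10,0,0,0],[1,-15,0,0,0],[1,-20,0,0,0],[1,-25,0,0,0],[1,-30,0,0,0],[1,-35,0,0,0],[1,-40,0,0,0]]]'
python3 - <<'E'
from h import *
o=ctrl.get_obs(); st(o)
out=[]
for n,(x,y,w,h) in dict(side=(180,140,80,110),scene=(200,150,80,110)).items():
    im=ctrl.snapshot(n)[:,:,::-1][y:y+h,x:x+w]; out.append(cv2.resize(im,None,fx=5,fy=5,interpolation=cv2.INTER_CUBIC))
cv2.imwrite('pics/i.png',np.hstack(out))
c=cam('wrist',o); im=ctrl.snapshot('wrist')[:,:,::-1]; cv2.imwrite('pics/i_w.png',cv2.resize(im,None,fx=1.5,fy=1.5))
E
```

```text
clock: 8.43
tool_pos: [0.4551, 0.0364, -0.0017]
orientation: [-90.0, -0.0, -173.9]
force: [-0.8, -0.8, -0.2]
opening: 0.0004
t 8.43 frame pos mm [-112.5   -2.1   -1.7] xaxis yaw-in-frame -180.0 F [-0.8 -0.8 -0.2] op 0.0004 j [ 29.4  13.5 -40.3  -0.  -36.2 -23.3]
```

View pics/i.png

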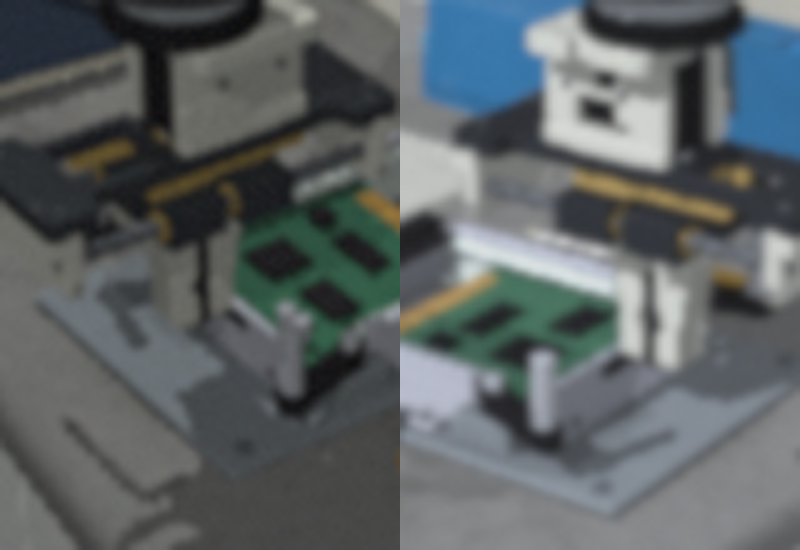

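View pics/i_w.png

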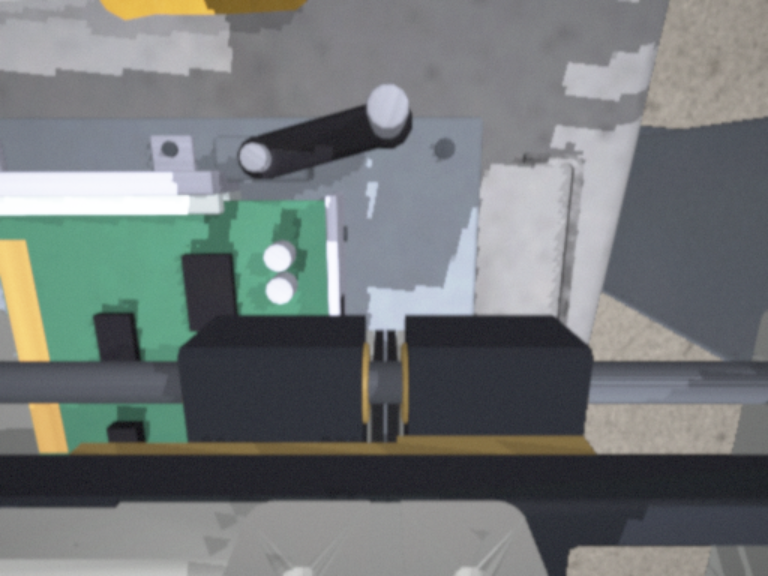

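The push works. In the wrist picture the panel's front top edge is at column 341, around row 250. I measure it from there.

Run:
```python
from h import *
o=ctrl.get_obs(); c=cam('wrist',o); st(o)
for uv in((341,280),(339,210)): print(1000*w2f(atz(c,(uv[0]/1.5,uv[1]/1.5),.039)))
print(1000*w2f(atz(c,(482/1.5,122/1.5),.006)), 1000*w2f(atz(c,(219/1.5,172/1.5),.036)),1000*w2f(atz(c,(255/1.5,158/1.5),.042)))
```

```text
t 8.57 frame pos mm [-112.1   -1.9   -1.6] xaxis yaw-in-frame -180.0 F [-0.2 -0.7  0. ] op 0.0001 j [ 29.4  13.5 -40.3   0.  -36.2 -23.4]
[-96.34252367 -33.35580622  39.        ]
[-96.2872984  -57.26279786  39.        ]
[-149.01841929  -87.97465697    6.        ] [-56.53132046 -69.52048873  36.        ] [-70.45644551 -73.8201532   42.        ]
```

```bash
python3 -m crank '[[[1,-4,0,0,0],[1,-8,0,0,0],[1,-12,0,0,0],[1,-16,0,0,0],[1,-19,0,0,0],[1,-21,0,0,0],[1,-23,0,0,0],[1,-24,0,0,0]]]'
python3 - <<'E'
from h import *
o=ctrl.get_obs(); st(o); c=cam('wrist',o)
im=ctrl.snapshot('wrist')[:,:,::-1]; cv2.imwrite('pics/j_w.png',cv2.resize(im,None,fx=1.5,fy=1.5)); np.savez('j.npz',pos=o['tool_pos'],ori=o['orientation'])
E
```

```text
clock: 9.57
tool_pos: [0.4788, 0.039, -0.0017]
orientation: [-90.0, 0.0, -173.9]
force: [-0.9, -0.0, 1.7]
opening: 0.0005
t 9.57 frame pos mm [-88.7  -2.1  -1.7] xaxis yaw-in-frame -180.0 F [-0.9 -0.   1.7] op 0.0005 j [ 28.2  15.4 -37.4   0.  -37.2 -22.1]
```

View pics/j_w.png

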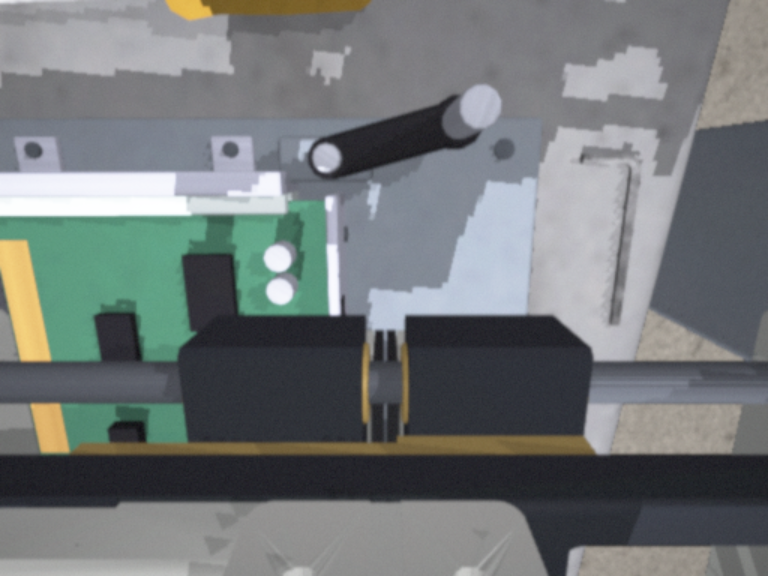

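```bash
python3 - <<'E'
from h import *
z=np.load('j.npz'); c=cam('wrist',dict(tool_pos=z['pos'],orientation=z['ori']))
for uv,zz in(((341,280),.039),((326,157),.042),((285,172),.036),((542,122),.006),((483,106),.07)): print(1000*w2f(atz(c,(uv[0]/1.5,uv[1]/1.5),zz)))
E
python3 -m crank '[[[1,-1,0,0,0],[1,-1.5,0,0,0],[1,-1.5,0,0,0]]]'; python3 -c "
from h import *
for i in range(1): st(ctrl.get_obs())"
```

```text
[-72.85879916 -33.51661165  39.        ]
[-69.43507235 -74.23587423  42.        ]
[-54.94213863 -69.63607379  36.        ]
[-148.68403408  -88.09309213    6.        ]
[-112.48588804  -85.65826167   70.        ]
clock: 10.0
tool_pos: [0.4802, 0.0391, -0.0016]
orientation: [-90.0, 0.0, -173.9]
force: [-0.8, -0.5, 0.9]
opening: 0.0001
t 10.0 frame pos mm [-87.2  -2.1  -1.6] xaxis yaw-in-frame -180.0 F [-0.8 -0.5  0.9] op 0.0001 j [ 28.1  15.5 -37.2   0.  -37.3 -22.1]
```

```bash
s(){ tail -6 | grep -E 'tool_pos|force'; }; python3 -m crank '[[[1,-0.5,0,0,0],[1,-1,0,0,0],[1,-1,0,0,0]]]'|s; python3 -m crank '[[[1,-0.5,0,0,0],[1,-0.5,0,0,0]]]' |s
```

```text
tool_pos: [0.4812, 0.0393, -0.0016]
force: [-1.3, 0.1, 0.2]
tool_pos: [0.4817, 0.0393, -0.0017]
force: [-0.8, 0.2, 0.5]
```

```bash
python3 -m crank '[[[1,-0.5,0,0,0],[1,-0.5,0,0,0]]]'| grep -E 'tool_pos|force'
```

```text
tool_pos: [0.4822, 0.0393, -0.0016]
force: [-1.9, 0.2, -0.4]
```

```bash
python3 -m crank '[[[1,-0.4,0,0,0],[1,-0.4,0,0,0]]]'| grep -E 'tool_pos|force'
```

```text
tool_pos: [0.4823, 0.0393, -0.0017]
force: [-2.8, -0.0, 2.0]
```

```bash
python3 -m crank '[[[1,-0.4,0,0,0],[1,-0.4,0,0,0]]]'| grep -E 'tool_pos|force'; python3 -c "
from h import *
o=ctrl.get_obs();st(o);o=ctrl.get_obs()
im=ctrl.snapshot('wrist')[:,:,::-1]; cv2.imwrite('pics/k_w.png',cv2.resize(im,None,fx=1.5,fy=1.5)); np.savez('k.npz',pos=o['tool_pos'],ori=o['orientation'])"
```

```text
tool_pos: [0.4824, 0.0393, -0.0017]
force: [-4.4, 0.3, 2.9]
t 11.38 frame pos mm [-85.   -2.2  -1.7] xaxis yaw-in-frame -180.0 F [-4.4  0.3  2.9] op 0.0004 j [ 28.   15.7 -36.9  -0.  -37.5 -21.9]
```

View pics/k_w.png

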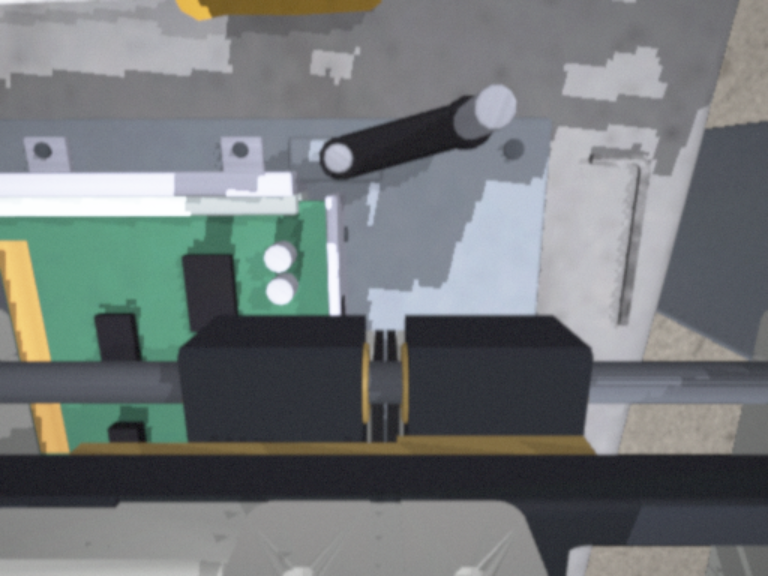

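TCP motion has stalled with the panel at frame x ≈ -69.0, and force is building only to 4.4 N, so the board is against the shutter. Next I check how high the pins behind the panel stand, for finger clearance.

```bash
python3 - <<'E' 2>/dev/null | tail -12
from fit import *
import h
for nm,a,b in(('Lpin',(438,280),(217,260)),('Rpin1',(528,217),(295,322)),('Rpin2',(528,217),(308,333))):
    P=tri((a[0]/5+150,a[1]/5+170),(b[0]/5+170,b[1]/5+140)); print(nm,np.round(1000*h.w2f(P),1))
# right post now from wrist k
z=np.load('k.npz'); c=cam('wrist',dict(tool_pos=z['pos'],orientation=z['ori']))
print('Rpost',1000*h.w2f(atz(c,(497/1.5,105/1.5),.07)),'hinge',1000*h.w2f(atz(c,(338/1.5,157/1.5),.042)),'panel',1000*h.w2f(atz(c,(341/1.5,280/1.5),.039)))
for p in ((280,257),(282,290)): print('pin',[np.round(1000*h.w2f(atz(c,(p[0]/1.5,p[1]/1.5),zz)),1) for zz in(.03,.04)])
o=ctrl.get_obs(); h.st(o)
E
```

```text
Rpost [ 0.4633 -0.0425  0.07  ] wristfit [-113.3  -83.2   70. ] all [-113.   -82.9   70. ]
panelL [0.4426 0.0979 0.039 ] wristfit [-118.9   58.6   39. ] all [-118.7   59.    39. ]
panelR [ 0.4545 -0.0228  0.039 ] wristfit [-120.   -62.8   39. ] all [-119.8  -62.4   39. ]
Lh [0.4894 0.1161 0.042 ] wristfit [-70.4  71.6  42. ] all [-70.2  72.   42. ]
Rh [ 0.5043 -0.0286  0.042 ] wristfit [-71.  -73.8  42. ] all [-70.8 -73.5  42. ]
Lpin [-100.3   40.3   33.8]
Rpin1 [-101.9  -31.7   38.7]
Rpin2 [-98.2 -37.8  34.8]
Rpost [-112.28820738  -85.9663263    70.        ] hinge [-69.5871023  -74.32046277  42.        ] panel [-69.21926419 -33.62535564  39.        ]
pin [array([-46.6, -40. ,  30. ]), array([-48.9, -41.9,  40. ])]
pin [array([-46.6, -27.7,  30. ]), array([-48.9, -30.4,  40. ])]
t 11.43 frame pos mm [-85.   -2.2  -1.7] xaxis yaw-in-frame -180.0 F [-5.4 -0.4  3. ] op 0.0005 j [ 28.   15.7 -36.9  -0.  -37.4 -21.9]
```

```bash
python3 -m crank '[[[1,8,0,0,0],[1,18,0,0,0],[1,22,-30,0,0],[1,27,-60,0,-0.18],[0.5,27,-77,30,-0.36],[0.5,27,-77,60,-0.54],[0.5,27,-77,83,-0.72],[0.5,27,-77,83,-0.9],[0.5,27,-77,83,-1.08],[0.5,27,-77,83,-1.26],[0.5,27,-77,83,-1.44],[0.5,27,-77,83,-1.62]]]'; python3 -m crank '[[[0.5,0,0,0,-0.19],[0.5,0,0,0,-0.19]]]' ;python3 - <<'E'
from h import *
o=ctrl.get_obs(); st(o); c=cam('wrist',o)
im=ctrl.snapshot('wrist')[:,:,::-1]; cv2.imwrite('pics/l_w.png',cv2.resize(im,None,fx=1.5,fy=1.5)); np.savez('l.npz',pos=o['tool_pos'],ori=o['orientation'])
print(proj(c,[f2w((-.112,-.085,.07)),f2w((-.112,-.085,.04))])*1.5)
print(shift(o,f2w((-.1124,-.085,.026))))
for t in('panel_front','lever_right_post'):
    print(t,[(np.round(np.array(d['extent'])*1.5,1).tolist(),round(d['confidence'],2)) for d in ctrl.find_in('wrist',t)[:3]])
E
```

```text
clock: 12.92
tool_pos: [0.4647, -0.0459, 0.0755]
orientation: [-89.9, 0.0, -80.8]
force: [0.3, -0.1, 0.6]
opening: 0.0218
clock: 13.18
tool_pos: [0.4647, -0.0459, 0.0755]
orientation: [-90.0, -0.0, -70.3]
force: [-1.0, -0.6, 0.5]
opening: 0.0218
t 13.18 frame pos mm [-111.7  -85.    75.5] xaxis yaw-in-frame -76.4 F [-1.  -0.6  0.5] op 0.0218 j [ 18.6   7.6 -34.1   0.  -48.3  91.1]
[[381.88813067 321.66722103]
 [382.23617973 303.09032995]]
[-0.1 49.5 -0.7]
panel_front [([111.2, 1.5, 282.3, 211.8], 0.68)]
lever_right_post [([366.8, 202.4, 34.5, 133.5], 0.76)]
```

View pics/l_w.png

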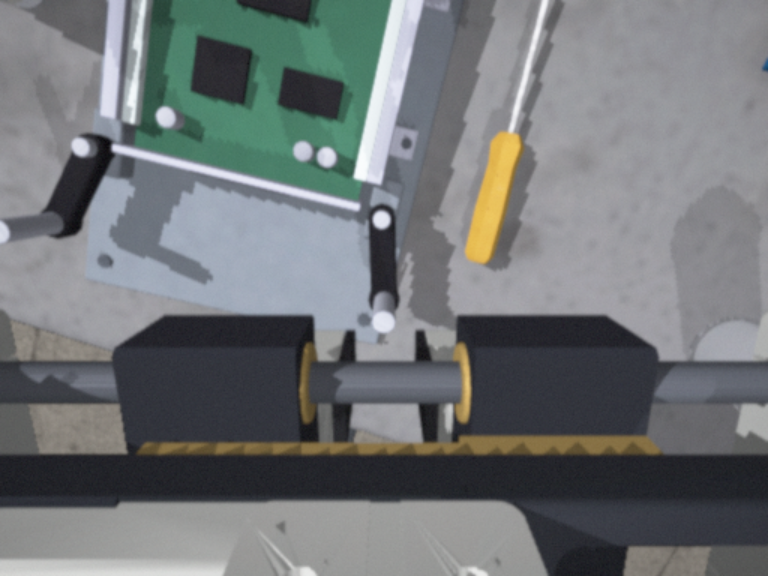

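The right post sits centred between the fingers at (384,320). I lower the tool over it.

```bash
python3 -m crank '[[[0.5,0,15,0,0],[0.5,0,30,0,0],[0.5,0,42,0,0],[0.5,0,50,0,0],[0.5,0,50,0,0]]]' ;python3 - <<'E'
from h import *
o=ctrl.get_obs(); st(o); c=cam('wrist',o)
im=ctrl.snapshot('wrist')[:,:,::-1]; cv2.imwrite('pics/m_w.png',cv2.resize(im,None,fx=1.5,fy=1.5)); 
# plan: right lever arc, TCP on circle around hinge, lead
H=np.array([-.070,-.074]); r=.044
for lead in(0.13,):
  for th in (1.6,1.4,1.2,1.0,.8,.6,.5,.4,.3,.2,.1,0):
    a=th-lead; P=f2w((H[0]-r*np.sin(a)-0*.001,H[1]+r*np.cos(a),.026))
    yaw=th*0  # placeholder
    print(th,shift(o,P),'turn',round((1.82-th),2))
E
```

```text
clock: 13.95
tool_pos: [0.4645, -0.0461, 0.0249]
orientation: [-90.1, 0.0, -70.3]
force: [-0.8, -0.1, 0.2]
opening: 0.0217
t 13.95 frame pos mm [-111.9  -85.2   24.9] xaxis yaw-in-frame -76.4 F [-0.8 -0.1  0.2] op 0.0217 j [ 18.6  11.9 -37.4   0.  -40.8  91.1]
1.6 [-15.6  -1.1   1.9] turn 0.22
1.4 [-23.6  -1.1   5.6] turn 0.42
1.2 [-30.6  -1.1  10.8] turn 0.62
1.0 [-36.5  -1.1  17.4] turn 0.82
0.8 [-40.9  -1.1  24.9] turn 1.02
0.6 [-43.8  -1.2  33.2] turn 1.22
0.5 [-44.6  -1.2  37.6] turn 1.32
0.4 [-45.   -1.2  42. ] turn 1.42
0.3 [-44.9  -1.2  46.3] turn 1.52
0.2 [-44.4  -1.2  50.7] turn 1.62
0.1 [-43.4  -1.2  55. ] turn 1.72
0 [-42.   -1.2  59.2] turn 1.82
```

View pics/m_w.png

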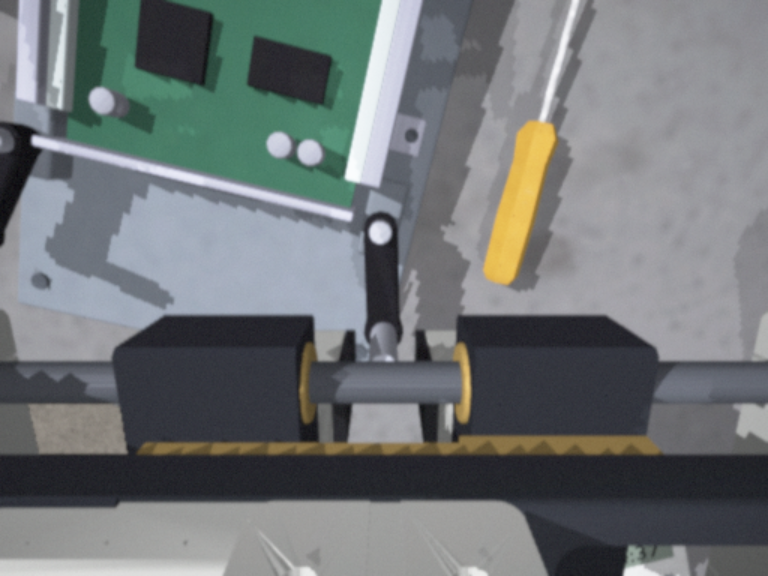

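The post is caged between the fingers. I sweep the right lever along its arc to about 0.7 rad.

```bash
python3 -m crank '[[[0.5,-6,0,0.2,0.06],[0.5,-11.5,-0.5,0.8,0.12],[0.5,-15.6,-1,1.9,0.22],[0.5,-19.7,-1,3.6,0.32],[0.5,-23.6,-1,5.6,0.42],[0.5,-27.2,-1,8,0.52],[0.5,-30.6,-1,10.8,0.62],[0.5,-33.6,-1,14,0.72],[0.5,-36.5,-1,17.4,0.82],[0.5,-38.8,-1,21,0.92],[0.5,-40.9,-1,25,1.02],[0.5,-42.5,-1,29,1.12]]]' ;python3 - <<'E'
from h import *
o=ctrl.get_obs(); st(o); c=cam('wrist',o)
im=ctrl.snapshot('wrist')[:,:,::-1]; cv2.imwrite('pics/n_w.png',cv2.resize(im,None,fx=1.5,fy=1.5)); 
p=1000*w2f(o['tool_pos'])-[-70,-74,0]; print('tcp th',np.arctan2(-p[0],p[1]),np.hypot(*p[:2]))
H=np.array([-.070,-.074]); r=.0443
for th in (.65,.6,.55,.5,.45,.4,.35,.3):
    a=th-.13; P=f2w((H[0]-r*np.sin(a)-0*.001,H[1]+r*np.cos(a),.024))
    print(th,shift(o,P),'turn',round((.7-th),2))
E
```

```text
clock: 15.5
tool_pos: [0.4774, 0.0037, 0.0267]
orientation: [-90.0, -0.0, -134.6]
force: [-1.6, -1.1, 0.8]
opening: 0.0219
t 15.5 frame pos mm [-93.8 -37.   26.7] xaxis yaw-in-frame -140.7 F [-1.6 -1.1  0.8] op 0.0219 j [ 24.1  12.6 -36.1  -0.  -41.4  21.3]
tcp th 0.5716284110783031 43.99927014190554
0.65 [-2.3  2.7  0. ] turn 0.05
0.6 [-4.5  2.7  0.4] turn 0.1
0.55 [-6.6  2.7  1. ] turn 0.15
0.5 [-8.7  2.7  1.6] turn 0.2
0.45 [-10.8   2.7   2.3] turn 0.25
0.4 [-12.9   2.7   3.2] turn 0.3
0.35 [-14.9   2.7   4.1] turn 0.35
0.3 [-16.8   2.7   5.2] turn 0.4
```

View pics/n_w.png

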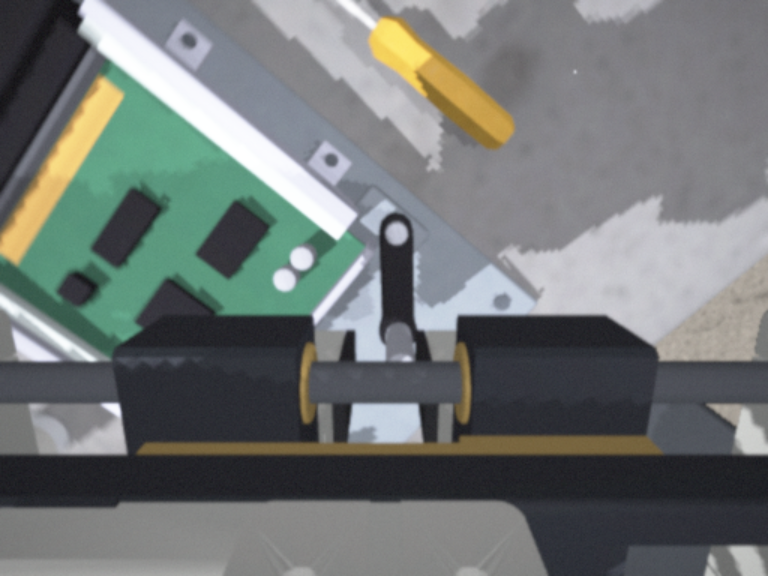

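The lever follows at about 0.7 rad, pushed by the right-hand finger. I continue to about 0.35.

```bash
python3 -m crank '[[[0.5,-2.3,0,0,0.05],[0.5,-4.5,0,0.4,0.1],[0.5,-6.6,0,1,0.15],[0.5,-8.7,0,1.6,0.2],[0.5,-10.8,0,2.3,0.25],[0.5,-12.9,0,3.2,0.3],[0.5,-14.9,0,4.1,0.35],[0.5,-14.9,0,4.1,0.35]]]' ;python3 - <<'E'
from h import *
o=ctrl.get_obs(); st(o); c=cam('wrist',o)
im=ctrl.snapshot('wrist')[:,:,::-1]; cv2.imwrite('pics/o_w.png',cv2.resize(im,None,fx=1.5,fy=1.5)); 
p=1000*w2f(o['tool_pos'])-[-70,-74,0]; print('tcp th',np.arctan2(-p[0],p[1]),np.hypot(*p[:2]))
E
```

```text
clock: 16.55
tool_pos: [0.4887, 0.0101, 0.0263]
orientation: [-90.0, -0.3, -154.4]
force: [-6.2, -4.5, 4.5]
opening: 0.0217
t 16.55 frame pos mm [-81.9 -31.9  26.3] xaxis yaw-in-frame -160.5 F [-6.2 -4.5  4.5] op 0.0217 j [ 24.3  13.7 -34.5   0.  -42.    1.3]
tcp th 0.2746721618145653 43.752400417527916
```

View pics/o_w.png

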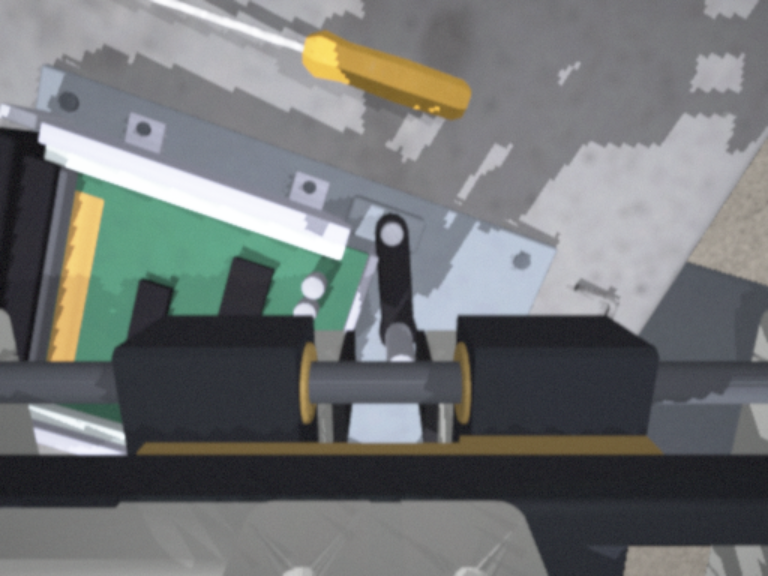

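The lever is at about 0.4 rad with roughly 8 N on the post. I lift off and move across to the left post.

Run:
```python
from h import *
o=ctrl.get_obs(); st(o)
print(shift(o,f2w((-.1117,.0875,.080))),shift(o,f2w((-.1,.03,.080))))
```

```text
t 16.6 frame pos mm [-81.9 -31.8  26.3] xaxis yaw-in-frame -160.5 F [-5.3 -5.1  5. ] op 0.0216 j [ 24.3  13.7 -34.5   0.  -42.    1.3]
[ -11.5  -53.7 -122.4] [ -3.3 -53.7 -64.3]
```

```bash
python3 -m crank '[[[0.5,4,0,0,0],[0.5,4,-30,0,0],[0.5,4,-54,0,0],[0.5,0,-54,-40,-0.18],[0.5,-5,-54,-80,-0.36],[0.5,-11.5,-54,-122,-0.54],[0.5,-11.5,-54,-122,-0.72],[0.5,-11.5,-54,-122,-0.91],[0.5,-11.5,-54,-122,-0.91]]]' ;python3 - <<'E'
from h import *
o=ctrl.get_obs(); st(o); c=cam('wrist',o)
im=ctrl.snapshot('wrist')[:,:,::-1]; cv2.imwrite('pics/p_w.png',cv2.resize(im,None,fx=1.5,fy=1.5)); 
np.savez('p.npz',pos=o['tool_pos'],ori=o['orientation'])
E
```

```text
clock: 17.73
tool_pos: [0.4493, 0.1272, 0.0808]
orientation: [-89.9, 0.1, -102.3]
force: [-0.5, 0.5, -0.1]
opening: 0.0219
t 17.73 frame pos mm [-108.6   88.8   80.8] xaxis yaw-in-frame -108.4 F [-0.5  0.5 -0.1] op 0.0219 j [ 40.1   7.1 -33.8   0.  -49.   37.6]
```

View pics/p_w.png

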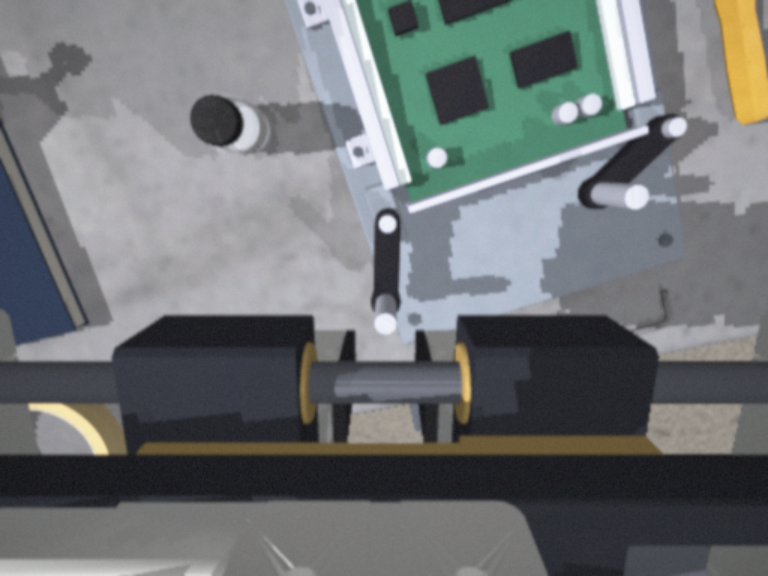

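The left post top is at (386,323) and its hinge at (388,224). The right post is now at (637,197).

Run:
```python
from h import *
z=np.load('p.npz'); c=cam('wrist',dict(tool_pos=z['pos'],orientation=z['ori']))
g=lambda u,v,zz:1000*w2f(atz(c,(u/1.5,v/1.5),zz))
L=g(386,323,.07);Rr=g(637,197,.07); print('L',L,'th',np.arctan2(-(L[0]+70),-(L[1]-74)),'R',Rr,'th',np.arctan2(-(Rr[0]+70),Rr[1]+74))
print('hinges',g(388,224,.042),g(675,127,.042),'panel',g(412,211,.039),g(648,131,.039))
o=ctrl.get_obs(); st(o); print(shift(o,f2w((L[0]/1000,L[1]/1000,.026))))
```

```text
L [-111.13915237   88.12893389   70.        ] th 1.9016173852363227 R [-90.46555098 -35.54224217  70.        ] th 0.48904076369280525
hinges [-70.10277058  73.35326198  42.        ] [-69.58493781 -73.18010355  42.        ] panel [-68.0153852   59.66391159  39.        ] [-67.57604953 -62.11230365  39.        ]
t 17.77 frame pos mm [-108.7   88.6   80.7] xaxis yaw-in-frame -108.6 F [ 0.   1.  -0.4] op 0.0218 j [ 40.    7.1 -33.8   0.  -49.   37.5]
[ 1.2 54.7 -2.2]
```

```bash
python3 -m crank '[[[0.5,1,10,-2,0],[0.5,1,28,-2,0],[0.5,1,45,-2,0],[0.5,1,54.5,-2,0],[0.5,1,54.5,-2,0]]]' ;python3 - <<'E'
from h import *
o=ctrl.get_obs(); st(o)
H=np.array([-.070,.074]); r=.0443
for th in (1.8,1.7,1.6,1.5,1.4,1.3,1.2,1.1,1.0,.9,.8,.7):
    a=th-.13; P=f2w((H[0]-r*np.sin(a),H[1]-r*np.cos(a),.026))
    print(th,shift(o,P),'turn',round(-(1.9-th),2))
im=ctrl.snapshot('wrist')[:,:,::-1]; cv2.imwrite('pics/q_w.png',im) 
E
```

```text
clock: 18.4
tool_pos: [0.4462, 0.1256, 0.0251]
orientation: [-90.1, -0.1, -102.4]
force: [0.5, -0.1, 1.1]
opening: 0.0221
t 18.4 frame pos mm [-111.8   87.5   25.1] xaxis yaw-in-frame -108.5 F [ 0.5 -0.1  1.1] op 0.0221 j [ 40.2  11.6 -37.8  -0.  -40.7  37.5]
1.8 [ 9.3 -0.9  0.7] turn -0.1
1.7 [13.6 -0.9  1.9] turn -0.2
1.6 [17.7 -0.9  3.5] turn -0.3
1.5 [21.7 -0.9  5.6] turn -0.4
1.4 [25.4 -0.9  8. ] turn -0.5
1.3 [28.9 -0.9 10.7] turn -0.6
1.2 [32.  -0.9 13.8] turn -0.7
1.1 [34.9 -0.9 17.2] turn -0.8
1.0 [37.4 -0.9 20.9] turn -0.9
0.9 [39.5 -0.9 24.8] turn -1.0
0.8 [41.2 -0.9 28.8] turn -1.1
0.7 [42.5 -0.9 33.1] turn -1.2
```

View pics/q_w.png

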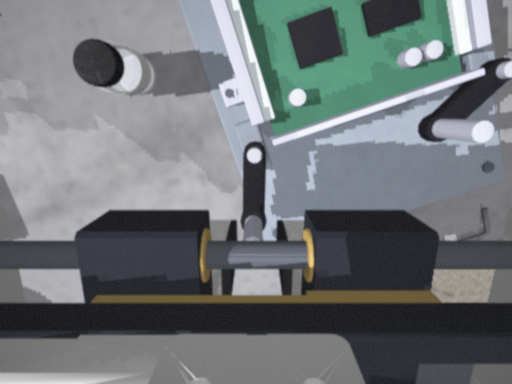

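The left post is caged. I sweep the left lever to about 0.7 rad.

```bash
python3 -m crank '[[[0.5,5,0,0.3,-0.05],[0.5,9.3,-0.5,0.7,-0.1],[0.5,13.6,-1,1.9,-0.2],[0.5,17.7,-1,3.5,-0.3],[0.5,21.7,-1,5.6,-0.4],[0.5,25.4,-1,8,-0.5],[0.5,28.9,-1,10.7,-0.6],[0.5,32,-1,13.8,-0.7],[0.5,34.9,-1,17.2,-0.8],[0.5,37.4,-1,20.9,-0.9],[0.5,39.5,-1,24.8,-1.0],[0.5,41.2,-1,28.8,-1.1]]]' ;python3 - <<'E'
from h import *
o=ctrl.get_obs(); st(o)
H=np.array([-.070,.074]); r=.0443
for th in (.8,.7,.6,.5,.4,.35,.3,.25,.2,.15,.1,.05,0):
    a=th-.13; P=f2w((H[0]-r*np.sin(a),H[1]-r*np.cos(a),.026))
    print(th,shift(o,P),'turn',round(-(.8-th),2))
im=ctrl.snapshot('wrist')[:,:,::-1]; cv2.imwrite('pics/r_w.png',im) 
E
```

```text
clock: 19.95
tool_pos: [0.4668, 0.0802, 0.0276]
orientation: [-89.9, -0.0, -39.1]
force: [0.0, 1.6, 0.1]
opening: 0.0213
t 19.95 frame pos mm [-96.2  40.2  27.6] xaxis yaw-in-frame -45.2 F [0.  1.6 0.1] op 0.0213 j [ 33.6  12.1 -36.6  -0.  -41.2 107.3]
0.8 [-0.3  1.6 -1.6] turn -0.0
0.7 [ 4.   1.6 -0.9] turn -0.1
0.6 [8.3 1.7 0.3] turn -0.2
0.5 [12.4  1.7  1.9] turn -0.3
0.4 [16.4  1.7  3.9] turn -0.4
0.35 [18.3  1.7  5.1] turn -0.45
0.3 [20.1  1.7  6.3] turn -0.5
0.25 [21.9  1.7  7.6] turn -0.55
0.2 [23.6  1.7  9.1] turn -0.6
0.15 [25.2  1.7 10.6] turn -0.65
0.1 [26.8  1.7 12.1] turn -0.7
0.05 [28.3  1.7 13.8] turn -0.75
0 [29.6  1.7 15.5] turn -0.8
```

View pics/r_w.png

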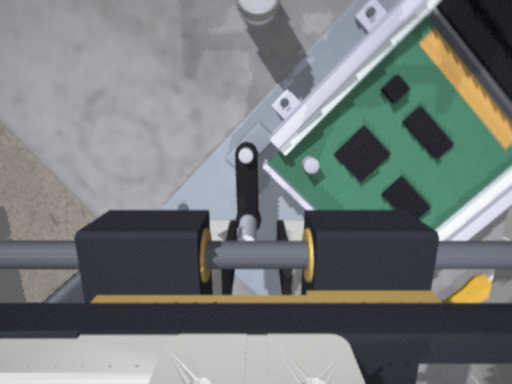

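```bash
python3 -m crank '[[[0.5,4,0,-0.9,-0.1],[0.5,8.3,0.5,0.3,-0.2],[0.5,12.4,0.5,1.9,-0.3],[0.5,16.4,0.5,3.9,-0.4],[0.5,18.3,0.5,5.1,-0.45],[0.5,20.1,0.5,6.3,-0.5],[0.5,21.9,0.5,7.6,-0.55],[0.5,23.6,0.5,9.1,-0.6],[0.5,25.2,0.5,10.6,-0.65],[0.5,25.2,0.5,10.6,-0.65]]]' ;python3 - <<'E'
from h import *
o=ctrl.get_obs(); st(o)
p=1000*w2f(o['tool_pos'])-[-70,74,0]; print('tcp th',np.arctan2(-p[0],-p[1]),np.hypot(*p[:2]))
im=ctrl.snapshot('wrist')[:,:,::-1]; cv2.imwrite('pics/s_w.png',im) 
E
```

```text
clock: 21.25
tool_pos: [0.4907, 0.072, 0.0265]
orientation: [-90.0, 0.1, -2.2]
force: [-6.8, 3.3, 4.6]
opening: 0.0221
t 21.25 frame pos mm [-73.3  29.4  26.5] xaxis yaw-in-frame -8.3 F [-6.8  3.3  4.6] op 0.0221 j [ 3.100e+01  1.420e+01 -3.370e+01 -1.000e-01 -4.220e+01  1.469e+02]
tcp th 0.07358771788450884 44.67633146044157
```

View pics/s_w.png

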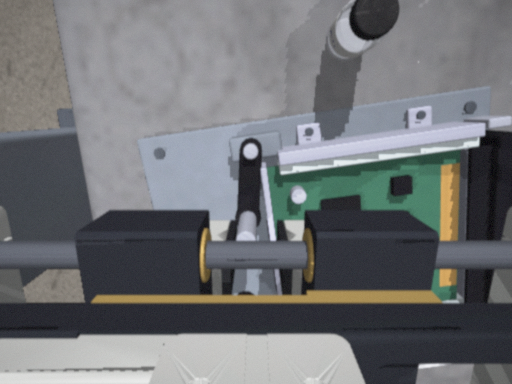

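The left lever is at about 0.2 rad. I move to the right post to finish that one.

Run:
```python
from h import *
o=ctrl.get_obs(); st(o)
print(shift(o,f2w((-.0905,-.0355,.080))))
```

```text
t 21.3 frame pos mm [-73.3  29.4  26.6] xaxis yaw-in-frame -8.3 F [-7.5  3.9  4.4] op 0.022 j [ 3.100e+01  1.420e+01 -3.370e+01 -1.000e-01 -4.220e+01  1.468e+02]
[ -7.8 -53.4 -66.7]
```

```bash
python3 -m crank '[[[0.5,-4,0,0,0],[0.5,-4,-30,0,0],[0.5,-4,-54,0,0],[0.5,-6,-54,-35,-0.05],[0.5,-8,-54,-66.7,-0.09],[0.5,-8,-54,-66.7,-0.09],[0.5,-8,-54,-66.7,-0.09]]]' ;python3 - <<'E'
from h import *
o=ctrl.get_obs(); st(o); c=cam('wrist',o)
im=ctrl.snapshot('wrist')[:,:,::-1]; cv2.imwrite('pics/t_w.png',cv2.resize(im,None,fx=1.5,fy=1.5)); 
np.savez('p.npz',pos=o['tool_pos'],ori=o['orientation'])
print(shift(o,f2w((-.0905,-.0355,.026))))
E
```

```text
clock: 22.18
tool_pos: [0.4823, 0.0057, 0.0808]
orientation: [-90.0, -0.1, 3.0]
force: [0.5, 1.0, 0.2]
opening: 0.0221
t 22.18 frame pos mm [-88.7 -35.6  80.8] xaxis yaw-in-frame -3.1 F [0.5 1.  0.2] op 0.0221 j [ 24.1   8.6 -32.    0.  -49.3 158.9]
[-1.9 54.8  0. ]
```

View pics/t_w.png

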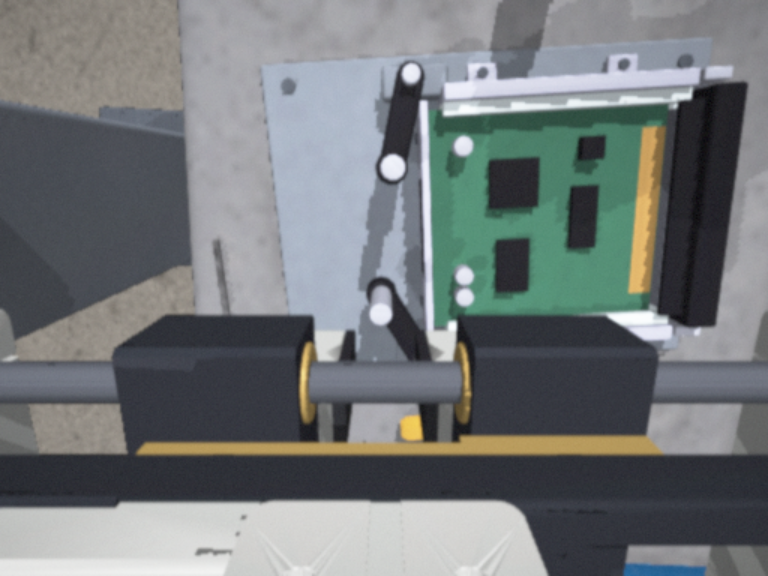

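Run:
```python
from h import *
z=np.load('p.npz'); c=cam('wrist',dict(tool_pos=z['pos'],orientation=z['ori']))
g=lambda u,v,zz:1000*w2f(atz(c,(u/1.5,v/1.5),zz))
L=g(393,167,.07);Rr=g(381,314,.07); print('L',L,'th',np.arctan2(-(L[0]+70),-(L[1]-74)),'R',Rr,'th',np.arctan2(-(Rr[0]+70),Rr[1]+74))
print('panel',g(421,105,.039),g(428,320,.039),'hinge L',g(411,74,.042))
o=ctrl.get_obs(); print(shift(o,f2w((Rr[0]/1000,Rr[1]/1000,.026))))
```

```text
L [-80.66575189  31.26249661  70.        ] th 0.24456847942864413 R [-89.64949921 -35.36990758  70.        ] th 0.47054986430030804
panel [-65.08183021  59.72927209  39.        ] [-65.02141672 -50.22480623  39.        ] hinge L [-69.56799631  73.26193271  42.        ]
[-1.  54.7 -0.1]
```

```bash
python3 -m crank '[[[0.5,-1,12,0,0],[0.5,-1,30,0,0],[0.5,-1,47,0,0],[0.5,-1,54.5,0,0],[0.5,-1,54.5,0,0],[0.5,3,54.5,1,0],[0.5,7,54.5,2,0],[0.5,11,54.5,3,0],[0.5,15,54.5,4,0],[0.5,18,54.5,4.5,0],[0.5,20,54.5,5,0],[0.5,20,54.5,5,0]]]' ;python3 - <<'E'
from h import *
o=ctrl.get_obs(); st(o)
im=ctrl.snapshot('wrist')[:,:,::-1]; cv2.imwrite('pics/u_w.png',cv2.resize(im,None,fx=1.5,fy=1.5)); 
E
```

```text
clock: 23.72
tool_pos: [0.4992, 0.0113, 0.0253]
orientation: [-90.0, 0.2, 3.1]
force: [-9.0, 4.1, 5.0]
opening: 0.022
t 23.73 frame pos mm [-71.3 -31.8  25.3] xaxis yaw-in-frame -3.0 F [-9.   4.1  5. ] op 0.022 j [ 2.380e+01  1.470e+01 -3.320e+01 -1.000e-01 -4.230e+01  1.593e+02]
```

View pics/u_w.png

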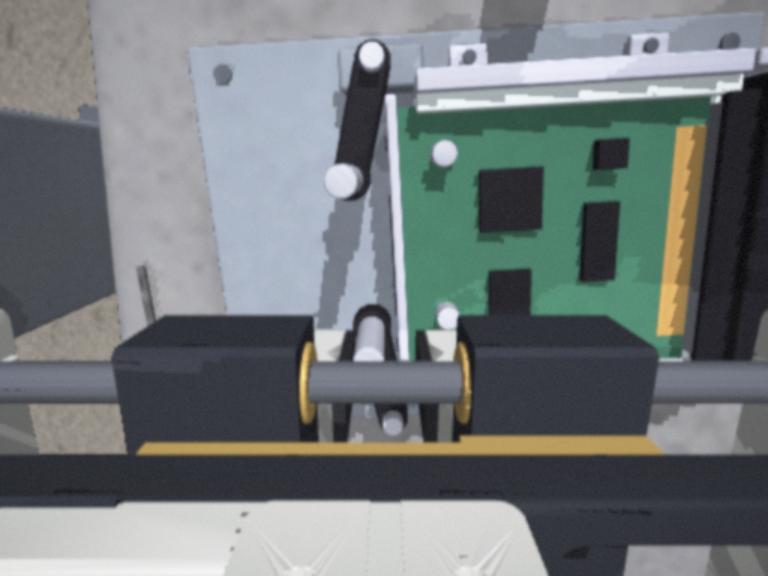

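```bash
python3 -m crank '[[[0.5,2,0,0,0],[0.5,4,0,0.3,0],[0.5,6,0,0.6,0],[0.5,7,0,0.6,0],[0.5,7,0,0.6,0]]]' |grep -E 'tool_pos|force'; python3 -c "
from h import *
st(ctrl.get_obs())"
```

```text
tool_pos: [0.5052, 0.0123, 0.0251]
force: [-12.5, 5.7, 5.9]
t 24.4 frame pos mm [-65.2 -31.4  25.1] xaxis yaw-in-frame -3.1 F [-12.5   5.7   5.9] op 0.0218 j [ 2.360e+01  1.520e+01 -3.240e+01 -1.000e-01 -4.270e+01  1.595e+02]
```

```bash
python3 -m crank '[[[0.5,1,0,0,0],[0.5,2,0,0,0],[0.5,2,0,0,0]]]' |grep -E 'tool_pos|force'; python3 -c "
from h import *
o=ctrl.get_obs();st(o)
im=ctrl.snapshot('wrist')[:,:,::-1]; cv2.imwrite('pics/v_w.png',cv2.resize(im,None,fx=1.5,fy=1.5))
c=cam('wrist',o);print(1.5*proj(c,[f2w((x,-.074,.042)) for x in(-.07,)]+[f2w((-.07,-.03,.07)),f2w((-.07,-.03,.04))]))"
```

```text
tool_pos: [0.5055, 0.0121, 0.0248]
force: [-16.7, 7.0, 10.1]
t 24.77 frame pos mm [-64.9 -31.7  24.8] xaxis yaw-in-frame -3.1 F [-16.7   7.   10.1] op 0.022 j [ 23.5  15.4 -32.2  -0.2 -42.9 159.6]
[[376.25815753 427.27760365]
 [366.67453221 359.99531666]
 [370.1274222  330.47003177]]
```

View pics/v_w.png

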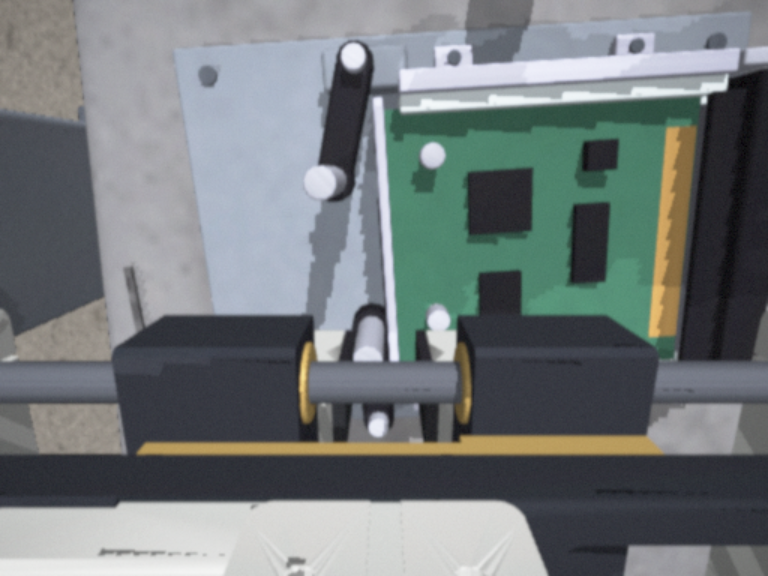

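```bash
python3 -m crank '[[[0.5,1,0,0,0],[0.5,2,0,0,0],[0.5,2,0,0,0]]]' |grep -E 'tool_pos|force'; python3 -c "
from h import *
o=ctrl.get_obs();st(o);print(shift(o,f2w((-.0807,.0313,.080))))"
```

```text
tool_pos: [0.5057, 0.0117, 0.0245]
force: [-21.7, 6.8, 13.4]
t 25.2 frame pos mm [-64.8 -32.1  24.5] xaxis yaw-in-frame -3.1 F [-21.7   6.8  13.4] op 0.0223 j [ 23.5  15.5 -32.   -0.2 -43.1 159.7]
[-20.  -55.3  62.4]
```

The right lever is closed against its stop, with force rising and no further motion. I go back to the left post for its final press.

```bash
python3 -m crank '[[[0.5,-6,0,0,0],[0.5,-10,0,0,0],[0.5,-10,-30,0,0],[0.5,-10,-55,0,0],[0.5,-20,-55,35,0],[0.5,-25,-55,62,0],[0.5,-25,-55,62,0]]]' ;python3 - <<'E'
from h import *
o=ctrl.get_obs(); st(o); c=cam('wrist',o)
im=ctrl.snapshot('wrist')[:,:,::-1]; cv2.imwrite('pics/w_w.png',cv2.resize(im,None,fx=1.5,fy=1.5)); 
np.savez('p.npz',pos=o['tool_pos'],ori=o['orientation'])
print(shift(o,f2w((-.0807,.0313,.026))))
E
```

```text
clock: 26.08
tool_pos: [0.4852, 0.075, 0.0816]
orientation: [-90.0, -0.1, 3.2]
force: [-0.4, -0.7, 0.3]
opening: 0.0221
t 26.07 frame pos mm [-78.4  33.1  81.6] xaxis yaw-in-frame -2.9 F [-0.4 -0.7  0.3] op 0.0221 j [ 31.8   9.3 -31.    0.  -49.6 151.4]
[-2.3 55.6 -1.9]
```

View pics/w_w.png

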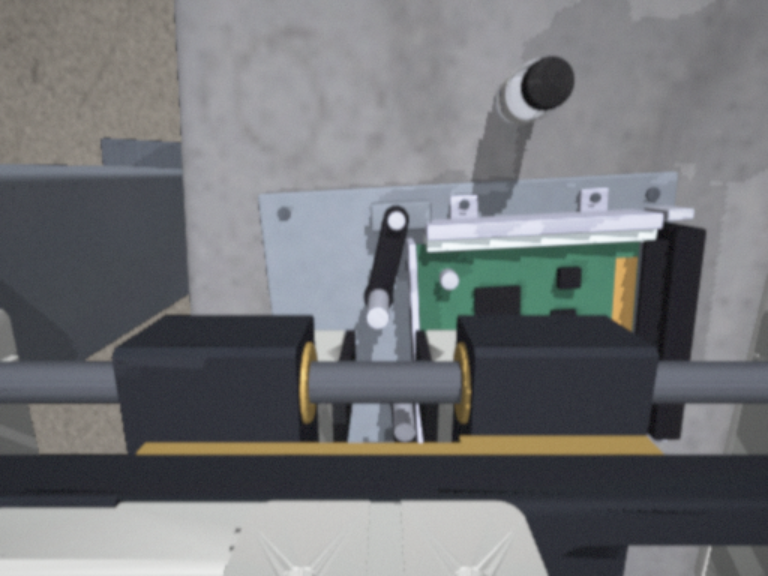

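```bash
python3 -m crank '[[[0.5,-2,15,-2,0],[0.5,-2,35,-2,0],[0.5,-2,48,-2,0],[0.5,-2,55,-2,0],[0.5,2,55,-2.5,0],[0.5,6,55,-3,0],[0.5,9,55,-3.5,0],[0.5,12,55,-3.5,0],[0.5,14,55,-3.5,0],[0.5,14,55,-3.5,0]]]'|grep -E 'tool_pos|force';python3 - <<'E'
from h import *
o=ctrl.get_obs(); st(o)
im=ctrl.snapshot('wrist')[:,:,::-1]; cv2.imwrite('pics/x_w.png',cv2.resize(im,None,fx=1.5,fy=1.5)); 
E
```

```text
tool_pos: [0.4976, 0.0702, 0.0258]
force: [-4.6, -2.7, 3.2]
t 27.38 frame pos mm [-66.6  27.   25.8] xaxis yaw-in-frame -3.0 F [-4.6 -2.7  3.2] op 0.0219 j [ 30.5  14.8 -33.   -0.  -42.3 152.7]
```

View pics/x_w.png

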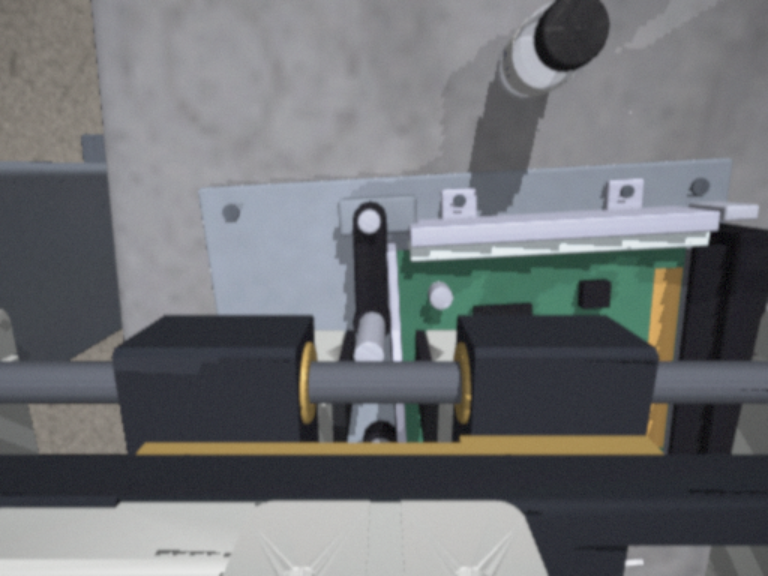

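```bash
python3 -m crank '[[[0.5,1.5,0,1,0],[0.5,3,0,2,0],[0.5,3,0,2,0]]]'|grep -E 'tool_pos|force'; python3 -m crank '[[[0.5,1.5,0,0,0],[0.5,2.5,0,0,0],[0.5,2.5,0,0,0]]]'|grep -E 'tool_pos|force'; python3 -c "
from h import *
st(ctrl.get_obs())"
```

```text
tool_pos: [0.4984, 0.0712, 0.0252]
force: [-9.3, -4.3, 5.5]
tool_pos: [0.4994, 0.071, 0.025]
force: [-13.7, -3.2, 8.1]
t 28.18 frame pos mm [-64.7  27.5  25. ] xaxis yaw-in-frame -3.1 F [-13.7  -3.2   8.1] op 0.0221 j [ 3.040e+01  1.520e+01 -3.240e+01 -1.000e-01 -4.280e+01  1.527e+02]
```

```bash
python3 -m crank '[[[0.5,1,0,0,0],[0.5,2,0,0,0],[0.5,2,0,0,0]]]'|grep -E 'tool_pos|force';  python3 -m crank '[[[0.5,1,0,0,0],[0.5,2,0,0,0],[0.5,2,0,0,0]]]'|grep -E 'tool_pos|force'; python3 -c "
from h import *
o=ctrl.get_obs();st(o)
im=ctrl.snapshot('wrist')[:,:,::-1]; cv2.imwrite('pics/y_w.png',cv2.resize(im,None,fx=1.5,fy=1.5))"
```

```text
tool_pos: [0.4997, 0.0708, 0.0248]
force: [-20.6, -0.7, 14.2]
tool_pos: [0.4999, 0.0706, 0.0246]
force: [-26.8, 1.1, 19.2]
t 28.93 frame pos mm [-64.3  27.1  24.6] xaxis yaw-in-frame -3.1 F [-26.8   1.1  19.2] op 0.0219 j [ 30.2  15.5 -32.1  -0.3 -43.2 153. ]
```

View pics/y_w.png

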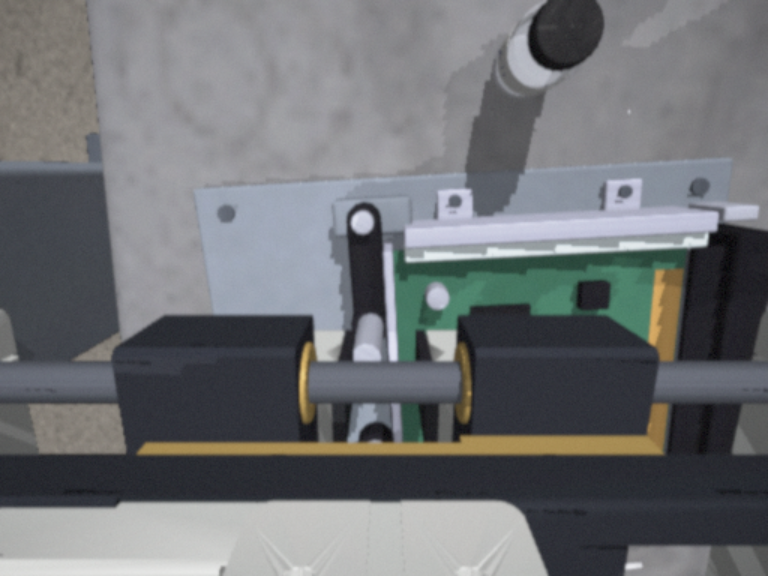

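The left lever is against its stop too: 27 N with no further travel. I release it, lift, and back away to look.

```bash
python3 -m crank '[[[0.5,-6,0,0,0],[0.5,-12,0,0,0],[0.5,-12,-30,0,0],[0.5,-12,-60,0,0],[0.5,-30,-110,-10,0],[0.5,-60,-150,-30,0],[0.5,-60,-150,-30,0],[0.5,-60,-150,-30,0]]]'|grep -E 'tool_pos|force';python3 - <<'E'
from h import *
o=ctrl.get_obs(); st(o)
im=ctrl.snapshot('wrist')[:,:,::-1]; cv2.imwrite('pics/z_w.png',cv2.resize(im,None,fx=1.5,fy=1.5)); np.savez('p.npz',pos=o['tool_pos'],ori=o['orientation'])
for t in('panel_front','lever_left_post','lever_right_post','vial_mid'):
    print(t,[(np.round(np.array(d['extent'])*1.5,1).tolist(),round(d['confidence'],2)) for d in ctrl.find_in('wrist',t)[:2]])
E
```

```text
tool_pos: [0.4502, 0.0405, 0.1763]
force: [0.5, -0.0, -0.1]
t 29.98 frame pos mm [-116.9    2.4  176.3] xaxis yaw-in-frame -3.0 F [ 0.5 -0.  -0.1] op 0.0219 j [ 30.2  -0.3 -27.7  -0.  -62.5 152.9]
panel_front [([449.1, 173.7, 183.6, 142.2], 0.96)]
lever_left_post [([432.6, 148.0, 25.5, 83.8], 0.73)]
lever_right_post [([433.8, 286.8, 28.5, 48.8], 0.78)]
vial_mid [([515.0, 35.7, 65.6, 58.4], 0.83)]
```

View pics/z_w.png

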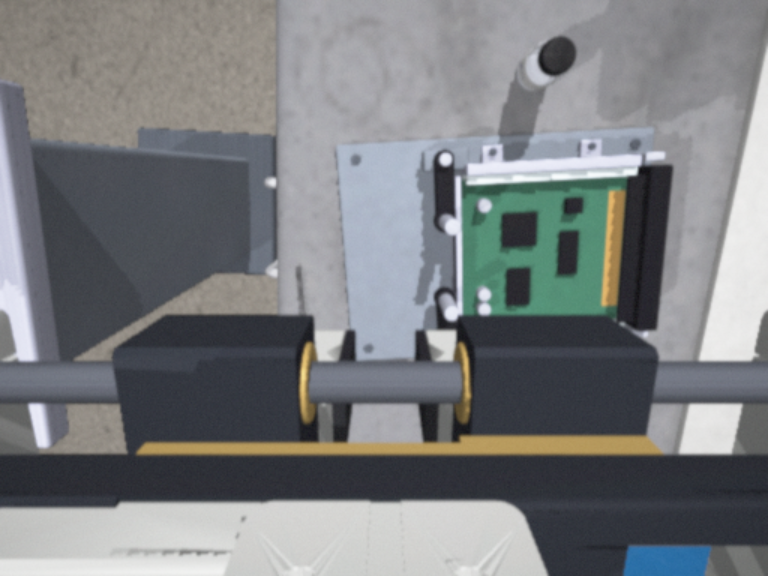

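Run:
```python
from h import *
z=np.load('p.npz'); c=cam('wrist',dict(tool_pos=z['pos'],orientation=z['ori']))
g=lambda u,v,zz:1000*w2f(atz(c,(u/1.5,v/1.5),zz))
L=g(452,227,.07);Rr=g(451,313,.07); print('L',L,'th',np.arctan2(-(L[0]+70),-(L[1]-74)),'R',Rr,'th',np.arctan2(-(Rr[0]+70),Rr[1]+74))
print('panel',g(456,180,.039),g(458,300,.039),'hinge L',g(445,159,.042),'guide end',g(467,165,.036))
im=ctrl.snapshot('side')[:,:,::-1][140:300,180:340]; a=cv2.resize(im,(400,400),interpolation=cv2.INTER_CUBIC)
im=ctrl.snapshot('scene')[:,:,::-1][150:260,150:330]; b=cv2.resize(im,(400,245),interpolation=cv2.INTER_CUBIC)
b=cv2.copyMakeBorder(b,0,155,0,0,cv2.BORDER_CONSTANT); cv2.imwrite('pics/za.png',np.hstack([a,b]))
for n in('scene','side'):
  for t in('vial_mid','beaker_mid'):print(n,t,[(np.round(d['extent'],1).tolist(),round(d['confidence'],2)) for d in ctrl.find_in(n,t)[:2]])
```

```text
L [-70.01825125  29.63312218  70.        ] th 0.0004113711374948326 R [-71.6444464  -29.95460168  70.        ] th 0.03731792695787573
panel [-62.17724383  58.89837857  39.        ] [-61.85295825 -30.0557006   39.        ] hinge L [-70.10650421  73.64110854  42.        ] guide end [-53.75004862  68.80509262  36.        ]
scene vial_mid []
scene beaker_mid [([299.1, 169.9, 22.6, 23.6], 0.57), ([217.7, 206.1, 16.9, 26.3], 0.27)]
side vial_mid [([220.4, 157.2, 11.4, 18.4], 0.52)]
side beaker_mid [([294.2, 246.8, 23.3, 40.7], 0.77)]
```

View pics/za.png

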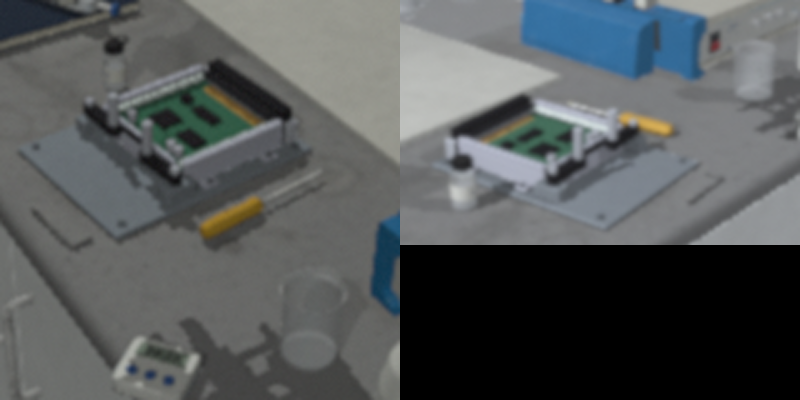

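The left lever reads 0.00 and the right about 0.04. Time allows a second, firmer press on the right post.

Run:
```python
from h import *
o=ctrl.get_obs(); st(o); print(shift(o,f2w((-.0705,-.0305,.080))))
```

```text
t 30.52 frame pos mm [-117.6    2.   175.6] xaxis yaw-in-frame -3.0 F [-0.7  0.1 -0.6] op 0.022 j [ 30.2  -0.3 -27.7   0.  -62.6 152.9]
[ 48.8  95.6 -30. ]
```

```bash
python3 -m crank '[[[0.5,25,50,-20,0],[0.5,48.5,90,-30,0],[0.5,48.5,96,-30,0],[0.5,48.5,96,-30,0]]]'|grep -E 'tool_pos|force';python3 - <<'E'
from h import *
o=ctrl.get_obs(); st(o); print(shift(o,f2w((-.0705,-.0305,.026))))
im=ctrl.snapshot('wrist')[:,:,::-1]; cv2.imwrite('pics/zb.png',cv2.resize(im,None,fx=1.5,fy=1.5))
c=cam('wrist',o); print(1.5*proj(c,[f2w((-.07,-.030,.07)),f2w((-.07,.030,.07)),f2w((-.07,.074,.042)),f2w((-.063,.05,.039)),f2w((-.063,0,.039))]))
E
```

```text
tool_pos: [0.4992, 0.0125, 0.0797]
force: [0.1, -0.2, 0.6]
t 31.02 frame pos mm [-71.1 -30.6  79.7] xaxis yaw-in-frame -3.0 F [ 0.1 -0.2  0.6] op 0.022 j [ 24.   10.3 -30.    0.  -49.8 159.1]
[ 0.7 53.7  0.2]
[[385.44314073 313.74744228]
 [378.20847973 182.70266656]
 [373.85808907  85.46131092]
 [391.12467729 138.46148379]
 [395.88401083 239.56186256]]
```

View pics/zb.png

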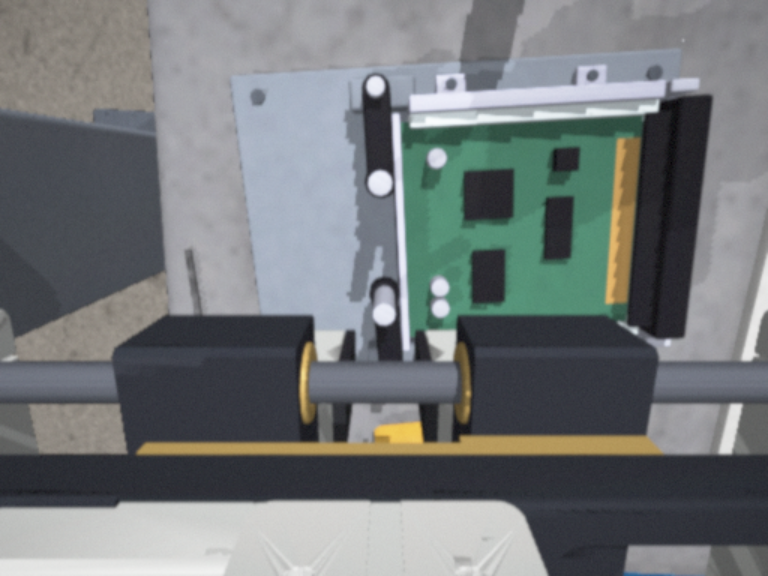

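```bash
python3 -m crank '[[[0.5,0.5,15,0,0],[0.5,0.5,35,0,0],[0.5,0.5,48,0,0],[0.5,0.5,54,0,0],[0.5,3,54,0.5,0],[0.5,6,54,1,0],[0.5,8,54,1,0],[0.5,10,54,1,0],[0.5,11,54,1,0],[0.5,11,54,1,0]]]'|grep -E 'tool_pos|force'; python3 -m crank '[[[0.5,1,0,0,0],[0.5,2,0,0,0],[0.5,2,0,0,0]]]'|grep -E 'tool_pos|force'; python3 -c "
from h import *
st(ctrl.get_obs())"
```

```text
tool_pos: [0.506, 0.0134, 0.0253]
force: [-13.6, 3.6, 10.1]
tool_pos: [0.5061, 0.0131, 0.025]
force: [-20.5, 5.3, 13.7]
t 32.7 frame pos mm [-64.3 -30.8  25. ] xaxis yaw-in-frame -3.1 F [-20.5   5.3  13.7] op 0.0222 j [ 23.6  15.5 -32.   -0.2 -43.1 159.5]
```

```bash
python3 -m crank '[[[0.5,1,0,0,0],[0.5,2,0,0,0],[0.5,2,0,0,0]]]'|grep -E 'tool_pos|force'; python3 -m crank '[[[0.5,-6,0,0,0],[0.5,-11,0,0,0],[0.5,-11,-30,0,0],[0.5,-11,-60,0,0],[0.5,-30,-110,10,0],[0.5,-60,-150,30,0],[0.5,-60,-150,30,0],[0.5,-60,-150,30,0]]]'|grep -E 'tool_pos|force';python3 - <<'E'
from h import *
o=ctrl.get_obs(); st(o)
im=ctrl.snapshot('wrist')[:,:,::-1]; cv2.imwrite('pics/zc.png',cv2.resize(im,None,fx=1.5,fy=1.5)); np.savez('p.npz',pos=o['tool_pos'],ori=o['orientation'])
c=cam('wrist',o); print(1.5*proj(c,[f2w((-.07,-.030,.07)),f2w((-.07,.030,.07)),f2w((-.07,.074,.042)),f2w((-.063,.05,.039)),f2w((-.063,0,.039))]))
E
```

```text
tool_pos: [0.5062, 0.0128, 0.0246]
force: [-24.3, 6.6, 16.6]
tool_pos: [0.4534, 0.0415, 0.1763]
force: [-0.3, -0.5, -0.1]
t 34.08 frame pos mm [-113.6    3.1  176.3] xaxis yaw-in-frame -3.0 F [-0.3 -0.5 -0.1] op 0.0218 j [ 30.1   0.  -27.3  -0.  -62.6 153. ]
[[448.63324253 314.15321429]
 [447.10849234 227.78224644]
 [440.5516034  159.75760904]
 [450.52418543 194.05894437]
 [451.58284078 262.45960609]]
```

View pics/zc.png

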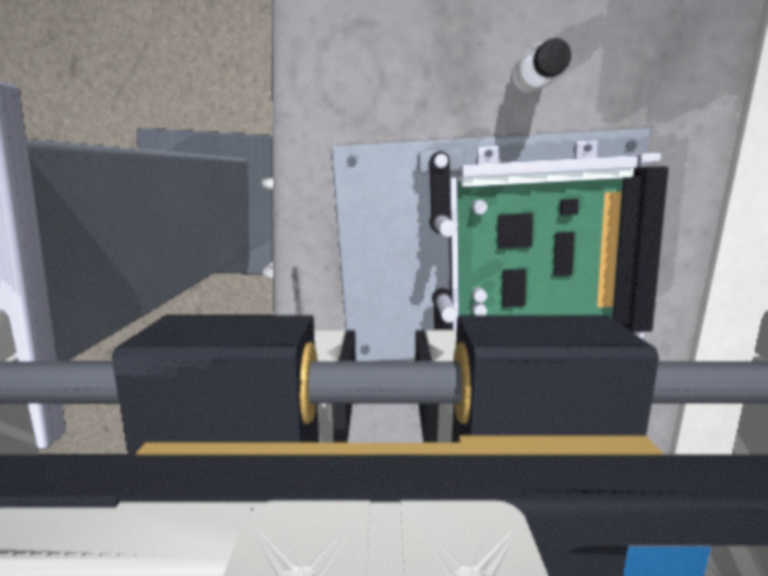

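Both posts lie on their closed-lever predictions, (447,228) and (449,314), to within a pixel or so. The panel edge matches the seated line at column 451, and the robot is clear of everything. I hand in the job.

```bash
python3 -c "
from plant import ctrl
ctrl.close_job(); print(ctrl.get_obs()['clock'])"
```

```text
the job is handed in; nothing more can be done
the job is handed in; nothing more can be done
```

The board is seated, both levers are closed, and I handed the job in at about 34 s with the arm lifted clear of everything.

- **Board:** I pushed it with the closed fingers until it stalled against the shutter. The panel was then at frame x ≈ -69 mm, with about 5 N along the push at most.
- **Levers:** I swung the right lever to about 0.5 rad and the left to about 0.25. I then pressed the right fully closed, then the left, and pressed the right once more. The hardest press was about 33 N at the wrist.
- **Last checks:** Both posts were within about a pixel of their closed positions. The panel edge matched its seated position, measured at -62 mm against the -63 mm target. In the side and wrist views the vial and beaker stood where they were.

**Failures and disagreements:**
- The first push did nothing, because the fingers passed over the panel without touching anything. Their real ends sit about 28 mm short of the reported TCP, so I worked lower after that.
- After its first press the right lever still read about 0.04 rad, so I pressed it a second time.
- The scene camera's finder missed the vial in the final check, although it shows in the picture.

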